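# Put the set-up parts away in their rests

## Task

The set-up parts are lying mixed up along the front of the bench; put each back in the rest made for its kind. Lay the two steel guide rods in the green rest with narrow-notched white combs and the two birch slats in the dark wooden rest with wide-notched black combs, one to each pair of notches, seated on the notch floors and centred lengthwise over the combs, and set the drilled steel setting block flat inside the blue-felted nest, upright as it lies now. The green and white marker does not belong to the set: leave it where it lies.

Things in the scene. Friction and masses are not known exactly. Their poses are not given: they have to be found in the camera images.
- guide_rod_1: ground steel guide rod, plain grey with one blackened end, 9 mm thick, 117 mm long, 0.08 kg, lying flat and loose; origin at mid-length on its underside, y along the rod, z up
- guide_rod_2: ground steel guide rod, plain grey with one blackened end, 9 mm thick, 117 mm long, 0.08 kg, lying flat and loose; origin at mid-length on its underside, y along the rod, z up (same as guide_rod_1; the two are interchangeable)
- slat_1: bare birch slat, pale or tan wood, 20 mm wide (x), 120 mm long (y), 8 mm thick (z), loose, lying flat; origin at mid-length on its underside
- slat_2: bare birch slat, pale or tan wood, 20 mm wide (x), 120 mm long (y), 8 mm thick (z), loose, lying flat; origin at mid-length on its underside (same as slat_1; the two are interchangeable)
- steel_block: ground steel setting block, grey, with two dark holes in its top face, 35 mm (x) by 60 mm (y) by 22 mm high (z), 0.35 kg, loose; origin at the centre of its underside
- marker: marker pen, white barrel and green cap, 17 mm thick, 135 mm long (y), lying loose among the parts; a bystander, not to be moved; origin at mid-length on its underside
- rod_rest: rest for the rods, narrow notches; fixed green base 105 x 94 mm (x, y); two white combs along x at y = +-36 mm, each 10 mm thick. Each comb has two notches, at x = +-32 mm: flat floor 13 mm wide at z = 16 mm, sides sloping to 29 mm at the comb's top, z = 30 mm. A rod lies along y across both combs in notches of equal x. Origin: centre of the underside, on the bench
- slat_rest: rest for the slats, wide notches; fixed dark wooden base 123 x 102 mm (x, y); two black combs along x at y = +-40 mm, each 10 mm thick. Each comb has two notches, at x = +-35 mm: flat floor 25 mm wide at z = 16 mm, sides sloping to 41 mm at the comb's top, z = 30 mm. A slat lies along y across both combs in notches of equal x. Origin: centre of the underside, on the bench
- block_nest: nest for the block; fixed plywood base 86 x 110 mm (x, y), blue felt floor at z = 9 mm inside four black corner angles, tops at z = 20 mm, that enclose 56 x 80 mm (x, y) and leave a 44 mm gap mid-way in the two long sides for the fingers. The block's long side lies along y. Origin: centre of the underside, on the bench
- toggle_fixture: clamping fixture fixed to the bench, not used here but in the way: pale wooden base 130 x 200 mm (x, y), up to 34 mm high, with a steel toggle clamp whose red handle stands up to 147 mm above the bench at about x = 0, y = -30 to -70 mm; carry parts over or round it. Origin: centre of the base's underside
Things that resemble listed ones, but are neither listed nor needed, are in the scene too. Leave any purple look-alike of the steel_block alone.

How it is judged:
By the outcome, as a careful person would: the job done as asked, in the order asked, and still so for the second after the job is handed in, with the robot touching nothing.
It also fails if it takes over 141 s, if anything falls off the work surface, if the arm or the gripper's body presses on something with over 40 N, if the wrist force passes 120 N, or if a joint passes its speed limit or range.

## Robot

A 6-joint arm with a two-finger parallel gripper is mounted at the origin on a cart in front of the work surface, level with it; the furniture and walls round the work are solid. World frame = base frame: x ahead of the robot, y to its left, z up, the work surface at z = 0. Lengths are in m, angles in rad, forces in N, time in s.
With the tool pointing down it reaches from about 0.35 to 0.975 m from the base axis. Payload 4.9 kg.
Tool frame: the origin (TCP) lies midway between the tips of the shut fingers; the grasp point (between the pads) lies 19 mm behind it; z points along the fingers, y is the direction in which the jaws open and shut (so a half turn about z gives the same grasp; the last joint's range is limited). The gripper opens to 85 mm and grips with 20 to 120 N. Pads are 22 mm wide; open, the fingers measure 114 mm over their backs; the gripper's body (76 mm by 85 mm) begins 54 mm behind the grasp point. The pads swing forward as they close: fully open they stand 13 mm farther back than shut.
Start: joints at [1.093, 0.053, 1.613, -0, 1.476, -0.119], TCP at [0.219, 0.585, 0.231] pointing down, gripper open.
Joint ranges: [-3.01, 3.01], [-1.01, 2.22], [0.06, 2.58], [-1.02, 4.17], [0.09, 2.62], [-3.14, 3.14]. Speed limits (rad/s): [2.57, 2.57, 3.14, 3.14, 3.14, 3.14].

## Interface

Orientations are given as a unit quaternion [w, x, y, z].
In Python, from plant import state, grab_frame, camera_params, job_done, boxes_of gives the robot as it stands.
- The arm moves only by the tool step_arm, never from a script. Its argument "steps" is a list of rows, each a list of 4 numbers: the shift along the tool's x, y, z in mm, then the turn about the tool's z in degrees. A call has 1 to 8 rows; each row shifts and turns the pose as measured when the row begins, along the tool's axes as they then stand; what a row does not reach is not made up. A row lasts 1/10 s, in which the tool goes at most 50 mm and 8.59 degrees, less where a joint would pass 70% of its speed; a pose out of reach is approached as far as the arm can. A call is refused whole if a number of a shift passes 50 or a number of a turn 8.59, either way. A call with a gripper value outside its range is refused whole. "claw" is the opening in per cent of the stroke, from 0 (shut) to 100 (fully open), set as the call begins (left out, the last holds). The fingers move at their own pace and stop on an object; the grip force is fixed at half the most. Time passes only in rows, so rows that do not move let the fingers close. It gives the time, the measured TCP pose, the force and the opening at its end, in the units of the state.
- state(): the state, without advancing time (a new reading comes with each control period).
- grab_frame(name): name is "side" or "top"; returns (picture, depth): 400x640x3 uint8, red, green, blue; 400x640 float32, m along the optical axis (not along the pixel's ray), 0 where there is no reading.
- camera_params(name): a dict with "mtx" (3x3 intrinsics, pixels), "extrinsics" (4x4, takes a point from camera to world coordinates). Camera axes: x right, y down, z forward; pixel columns grow to the right and rows downward; lengths in m; the calibration is good to about 2 mm. A picture is of the moment at which its call begins. camera_params takes no time and is no camera call.
- job_done(): hands the job in, once; it reports no verdict.
Trained networks look in the newest picture that a camera, given by its name, has taken for a name from the list of things; names that differ only in an ending like _2 or _b are one class to them, and where a whole thing is asked for, a point or a joint stands for the part that bears it (a point fixed in the world has none). Each returns a list of dicts, best first, with "p" (0 to 1); they miss things now and then, are a little off and sometimes report something else, mostly with a low value. They report only what shows in the picture. A call takes as long as a camera call. They do not tell look-alikes from the thing itself.
- boxes_of(camera, label): "box" ([left, top, width, height] in pixels, round what is visible of it).
The state is a dict: "time": time; "joint_pos": joint angles; "joint_vel": joint speeds; "joint_efforts": joint torques, N m; "tool_pos": TCP position; "tool_rot": TCP orientation; "contact_force": force on the tool from outside, world axes, zero at the start; "ft_torque": the same for the moment, N m; "gripper_width": opening from 0.0 (shut) to 1.0 (fully open).
Only numpy, scipy, OpenCV 4.12 (cv2) and the standard library are available. Lean on these libraries where they do the work, as an engineer would, in place of code of your own. Each camera call takes 0.05 s, during which the arm holds its last target. There are 200 camera calls.

## Working session

There is one attempt and no reset: what is moved stays moved. The work goes in short steps, Python scripts to look and compute and a tool call to move; the robot and the scene stay as the last step left them, time stands still between calls to the robot, and variables do not carry over. Pictures are saved under pics/ and viewed, about 12 in all and at most 16, crops included, and the job is handed in when it is done.

Besides the shell and the picture viewer there is one more tool, called after "Request:" as name(argument=value, ...) on one line, values as JSON. step_arm: Moves the arm, as the interface text tells. Its arguments: {"type":"object","properties":{"steps":{"type":"array"},"claw":{"type":"number"}},"required":["steps"]}

```bash
mkdir -p pics; ls
cat > h.py <<'E'
import numpy as np, cv2
from plant import *
E
python3 - <<'E'
from h import *
print(state())
for c in ("side","top"):
    im,d=grab_frame(c); cv2.imwrite(f"pics/{c}0.png",im[:,:,::-1]); np.savez(f"{c}0.npz",im=im,d=d)
    print(c,camera_params(c))
    for n in ["guide_rod_1","slat_1","steel_block","marker","rod_rest","slat_rest","block_nest","toggle_fixture"]:
        print(n,[(np.round(b["box"]).tolist(),round(b["p"],2)) for b in boxes_of(c,n)])
E
```

```text
pics
{'time': 0.0, 'joint_pos': array([ 1.09300160e+00,  5.34047180e-02,  1.61442362e+00, -2.67566495e-05,
        1.47613206e+00, -1.19034539e-01]), 'joint_vel': array([-9.31171684e-04,  7.29208525e-05, -8.92353933e-04,  1.68422056e-03,
       -8.13591418e-04,  1.04505374e-04]), 'joint_efforts': array([ 4.81771852e-02, -3.94419372e+01, -3.72020280e+01,  2.51666032e-02,
       -5.91399707e-02, -2.32402432e-03]), 'tool_pos': array([0.21914092, 0.58455691, 0.22995603]), 'tool_rot': array([-3.35336768e-04,  1.78418264e-01,  9.83954024e-01, -1.13546627e-03]), 'contact_force': array([-0.11879838,  0.46519699,  0.01447058]), 'ft_torque': array([-0.02356502,  0.01971406,  0.01005588]), 'gripper_width': 0.9987817429913858}
side {'mtx': array([[504.46041095,   0.        , 320.11858076],
       [  0.        , 504.46041095, 203.94421077],
       [  0.        ,   0.        ,   1.        ]]), 'extrinsics': array([[-0.58618399,  0.68394353, -0.43429204,  1.06796156],
       [ 0.81017661,  0.49387012, -0.31576283,  0.25880204],
       [-0.00148008, -0.53694837, -0.84361381,  0.98795378],
       [ 0
[... 683 characters left out ...]
 [-0.99706443,  0.07601778, -0.00915558, -0.09608666],
       [-0.00736449, -0.21423443, -0.97675451,  1.0858262 ],
       [ 0.        ,  0.        ,  0.        ,  1.        ]])}
guide_rod_1 [([378.0, 226.0, 16.0, 46.0], 0.75), ([243.0, 248.0, 10.0, 38.0], 0.68), ([211.0, 240.0, 4.0, 39.0], 0.54)]
slat_1 [([377.0, 226.0, 16.0, 46.0], 0.77), ([272.0, 240.0, 13.0, 48.0], 0.7)]
steel_block [([342.0, 232.0, 16.0, 28.0], 0.8), ([348.0, 134.0, 13.0, 19.0], 0.61)]
marker [([346.0, 232.0, 15.0, 28.0], 0.74), ([312.0, 235.0, 10.0, 49.0], 0.69)]
rod_rest [([332.0, 166.0, 35.0, 43.0], 0.84)]
slat_rest [([406.0, 195.0, 48.0, 52.0], 0.81)]
block_nest [([186.0, 196.0, 45.0, 32.0], 0.81)]
toggle_fixture []
```

Run:
```python
from h import *
t=cv2.imread("pics/top0.png"); cv2.imwrite("pics/top0c.png",cv2.resize(t[110:310,170:470],(800,533),interpolation=cv2.INTER_CUBIC))
t=cv2.imread("pics/side0.png"); cv2.imwrite("pics/side0c.png",cv2.resize(t[80:340,160:500],(784,600),interpolation=cv2.INTER_CUBIC))
```

```text
(no output)
```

View pics/top0c.png

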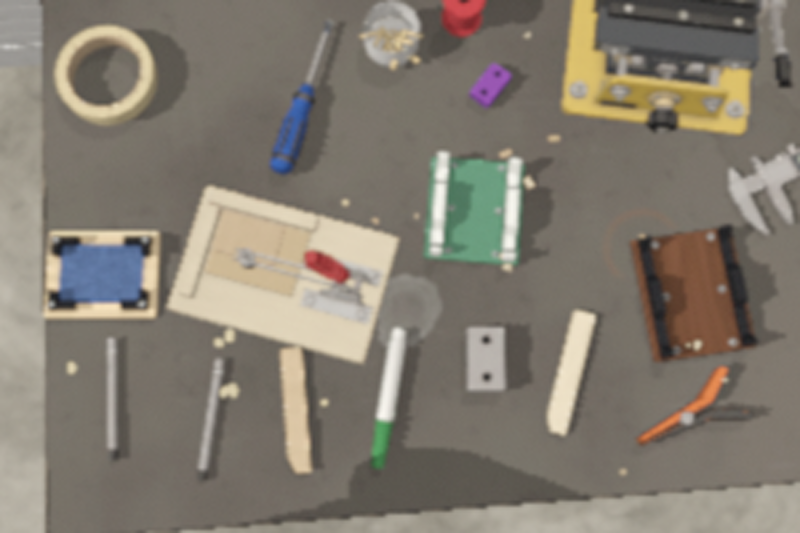

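View pics/side0c.png

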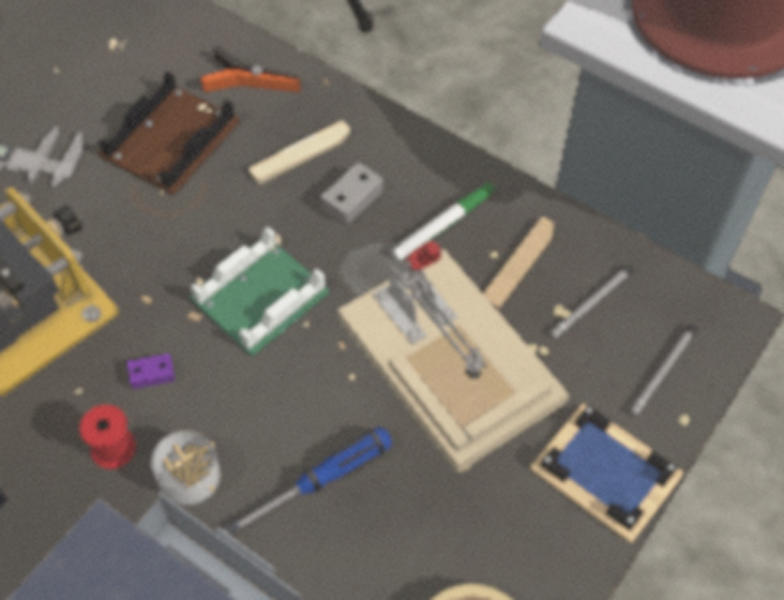

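```bash
cat > h.py <<'E'
import numpy as np, cv2
from plant import *
P={c:camera_params(c) for c in ("side","top")}
def ray(c,uv,z):
    uv=np.atleast_2d(np.asarray(uv,float)); K=P[c]["mtx"];E=P[c]["extrinsics"]
    d=np.c_[(uv[:,0]-K[0,2])/K[0,0],(uv[:,1]-K[1,2])/K[1,1],np.ones(len(uv))]@E[:3,:3].T
    return E[:3,3]+d*((z-E[2,3])/d[:,2])[:,None]
def proj(c,p):
    E=np.linalg.inv(P[c]["extrinsics"]); q=np.atleast_2d(p)@E[:3,:3].T+E[:3,3]; q=q@P[c]["mtx"].T
    return q[:,:2]/q[:,2:]
def ortho(c,im,x0,x1,y0,y1,z,s=1000):
    """orthophoto at height z, s px/m; rows: x decreasing, cols: y decreasing"""
    X,Y=np.meshgrid(np.arange(x1,x0,-1/s),np.arange(y1,y0,-1/s),indexing="ij")
    uv=proj(c,np.c_[X.ravel(),Y.ravel(),np.full(X.size,z)]).astype(np.float32)
    return cv2.remap(im,uv[:,0].reshape(X.shape),uv[:,1].reshape(X.shape),cv2.INTER_CUBIC)
E
python3 - <<'E'
from h import *
ROI={"rodA":((202,234,222,284),.006),"rodB":((240,242,258,292),.006),"slatA":((272,238,290,290),.008),"slatB":((372,222,398,276),.008),"block":((342,229,362,260),.022),"marker":((305,230,326,288),.01)}
top=np.load("top0.npz")["im"]; d=np.load("top0.npz")["d"]
for n,(r,z) in ROI.items():
    a=top[r[1]:r[3],r[0]:r[2]].astype(int); v=cv2.resize(a.max(2).astype(np.float32),None,fx=4,fy=4,interpolation=cv2.INTER_CUBIC)
    bg=np.percentile(v,25); hi=np.percentile(v,97); m=(v>(bg+hi)/2).astype(np.uint8)
    k,l,s,_=cv2.connectedComponentsWithStats(m); i=1+np.argmax(s[1:,4]); ys,xs=np.where(l==i)
    p=ray("top",np.c_[(xs+.5)/4-.5+r[0],(ys+.5)/4-.5+r[1]],z)[:,:2]
    (c,wh,an)=cv2.minAreaRect((p*1000).astype(np.float32)); 
    e,V=np.linalg.eigh(np.cov(p.T)); ax=V[:,1]*np.sign(V[0,1])
    print(n,"bg",bg,hi,"c",np.round(c,1),"mean",np.round(p.mean(0)*1000,1),"wh",np.round(wh,1),"axis deg",round(np.degrees(np.arctan2(ax[1],ax[0])),1))
# rest bases via depth heights
K=P["top"]["mtx"];E=P["top"]["extrinsics"]
u,v=np.meshgrid(np.arange(640),np.arange(400)); w=np.stack([(u-K[0,2])/K[0,0]*d,(v-K[1,2])/K[1,1]*d,d],-1)@E[:3,:3].T+E[:3,3]
for n,(a,b) in {"bench":(300,300),"rodrest comb":(335,188),"slat comb":(415,225),"nest":(208,212),"block":(352,244)}.items(): print(n,np.round(w[b-2:b+3,a-2:a+3,2].ravel()*1000).astype(int))
im=top; o=ortho("top",cv2.cvtColor(im,cv2.COLOR_RGB2BGR),.22,.52,-.36,.44,0.0); cv2.imwrite("pics/ortho_top.png",o); print(o.shape)
im=np.load("side0.npz")["im"]; o=ortho("side",cv2.cvtColor(im,cv2.COLOR_RGB2BGR),.22,.52,-.36,.44,0.0); cv2.imwrite("pics/ortho_side.png",o)
cv2.imwrite("pics/both.png",np.vstack([cv2.imread("pics/ortho_top.png"),o]))
E
```

```text
rodA bg 114.35757 181.03546 c [478.2 176.8] mean [478.3 176.8] wh [  7.9 107.3] axis deg -1.0
rodB bg 112.69658 181.4993 c [448.9  72.9] mean [454.2  77.8] wh [ 24.7 106.4] axis deg -14.8
slatA bg 109.86337 221.13985 c [451.  -5.] mean [452.9  -2.4] wh [ 38.4 125.9] axis deg -1.5
slatB bg 114.7134 237.03796 c [ 464.2 -269.4] mean [ 464.3 -269.7] wh [ 22.7 121.7] axis deg -20.1
block bg 111.269264 187.05782 c [ 481.5 -188.2] mean [ 481.2 -188. ] wh [35.1 60.6] axis deg -5.0
marker bg 94.163536 236.55641 c [474.2 -96.5] mean [473.2 -96. ] wh [16.5 94.1] axis deg -13.7
bench [ 1  0  4  0  2  3  4 -3  2 -3  3 -1 -4 -2 -4 -1  1  4  3 -2  1  0  1  0
  1]
rodrest comb [29 32 32 29  7 28 34 33 33  7 30 30 31 31  7 32 35 31 32  5 28 32 33 30
  9]
slat comb [ 8 10 28 32 30  7 13 21 28 29  6  9 21 30 30 10 10 14 27 29 11  7 14 28
 28]
nest [ 9 11 13 10 10 13 12  9 11  8 11 10 12 12  8  8 11  8 11 12 11 15 10  6
 10]
block [23 20 21 18 22 23 23 23 23 24 22 27 23 23 21 23 23 22 21 24 21 22 25 22
 23]
(301, 800, 3)
```

View pics/both.png

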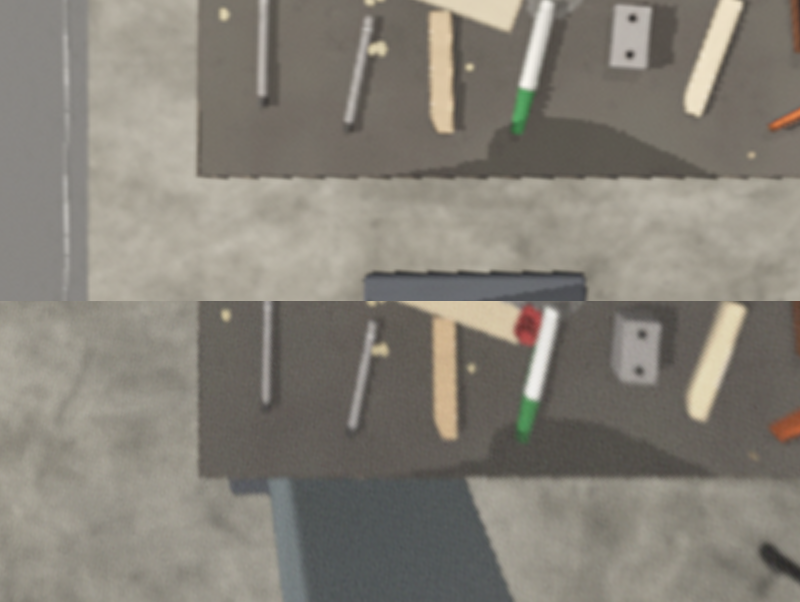

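```bash
cat >> h.py <<'E'
from scipy.optimize import minimize
def chan(im,k):
    f=im.astype(np.float32); r,g,b=f[...,0],f[...,1],f[...,2]
    return {"v":f.max(2),"green":g-(r+b)/2,"red":r-(g+b)/2,"rb":r-b,"dark":-f.max(2),"blue":b-r}[k]
def grid(w,h,n=41):
    return np.stack(np.meshgrid(np.linspace(-w/2,w/2,n),np.linspace(-h/2,h/2,n)),-1).reshape(-1,2)
def fit(ims,rects,x0,ring=.005,verbose=1):
    """rects: (cx,cy,w,h,z,chan); x0=(x,y,theta deg)"""
    G=[]
    for cx,cy,w,h,z,k in rects:
        g=grid(w,h); o=grid(w+2*ring,h+2*ring,61); o=o[(abs(o[:,0])>w/2)|(abs(o[:,1])>h/2)]
        G.append((g+[cx,cy],o+[cx,cy],z,k))
    def sc(p,c,ch):
        a=np.radians(p[2]); R=np.array([[np.cos(a),-np.sin(a)],[np.sin(a),np.cos(a)]]); s=0
        for g,o,z,k in G:
            m=[]
            for q in (g,o):
                uv=proj(c,np.c_[q@R.T+p[:2]/1000,np.full(len(q),z)]).astype(np.float32)
                m.append(cv2.remap(ch[k],uv[:,:1],uv[:,1:],cv2.INTER_LINEAR).mean())
            s+=m[0]-m[1]
        return -s
    out={}
    for c,im in ims.items():
        ch={k:chan(im,k) for k in {r[5] for r in rects}}
        best=min((minimize(sc,np.array(x0)+[dx,dy,da],args=(c,ch),method="Nelder-Mead",options=dict(initial_simplex=np.array(x0)+[dx,dy,da]+np.array([[0,0,0],[6,0,0],[0,6,0],[0,0,6]]))) for dx in(-6,6) for dy in (-6,6) for da in (-4,4)),key=lambda r:r.fun)
        out[c]=np.r_[best.x,-best.fun]
    return out
OBJ={ # local rects, y along part
"rod":[(0,0,.009,.109,.006,"v")],"slat":[(0,0,.020,.120,.008,"v")],"block":[(0,0,.035,.060,.022,"v")],
"rod_rest":[(0,0,.105,.060,.008,"green")],"rod_combs":[(0,.036,.105,.010,.023,"v"),(0,-.036,.105,.010,.023,"v")],
"slat_rest":[(0,0,.123,.102,.008,"red")],"slat_combs":[(0,.040,.123,.010,.023,"dark"),(0,-.040,.123,.010,.023,"dark")],
"nest":[(0,0,.086,.110,.006,"v")],"felt":[(0,0,.056,.08,.009,"blue")]}
E
python3 - <<'E'
from h import *
ims={c:np.load(c+"0.npz")["im"] for c in ("top","side")}
K=P["top"]["mtx"]
g=lambda a,b,z:ray("top",[[170+a/2.667,110+b/2.667]],z)[0,:2]*1000
for n,k,px,z,a in [("rodA","rod",(112,392),.006,91),("rodB","rod",(211,413),.006,82),("slatA","slat",(297,410),.008,92),("slatB","slat",(572,372),.008,70),("block","block",(487,358),.022,85),("rod_rest","rod_rest",(474,210),.008,0),("rod_combs","rod_combs",(474,205),.02,0),("slat_rest","slat_rest",(697,292),.008,8),("slat_combs","slat_combs",(697,290),.02,8),("nest","nest",(103,274),.009,0),("felt","felt",(102,273),.009,0)]:
    x0=np.r_[g(*px,z),{"rodA":0,"rodB":-10,"slatA":0,"slatB":-20,"block":-5}.get(n,a)+(90 if n in("rodA","rodB","slatA","slatB","block") else 0)]
    print(n,np.round(x0,1),{c:np.round(v,1).tolist() for c,v in fit(ims,OBJ[k],x0).items()})
E
```

```text
rodA [477.8 174.6  90. ] {'top': [478.1, 176.5, 88.9, 48.3], 'side': [476.4, 174.3, 88.9, 43.6]}
rodB [450.2  79.3  80. ] {'top': [450.3, 80.9, 78.7, 44.6], 'side': [450.1, 79.3, 78.6, 43.1]}
slatA [446.5  -4.   90. ] {'top': [446.5, -1.7, 91.6, 76.2], 'side': [445.8, -2.5, 92.1, 68.6]}
slatB [ 462.5 -272.7   70. ] {'top': [464.3, -270.1, 69.8, 87.2], 'side': [465.7, -271.2, 70.1, 68.7]}
block [ 481.  -190.4   85. ] {'top': [481.4, -188.5, 84.8, 56.1], 'side': [482.7, -190.1, 83.9, 38.5]}
rod_rest [ 631.4 -192.8    0. ] {'top': [631.9, -193.0, -9.3, 27.0], 'side': [633.5, -197.8, -9.0, 22.4]}
rod_combs [ 633.5 -192.2    0. ] {'top': [632.7, -192.6, -9.4, 125.8], 'side': [634.9, -188.4, -9.5, 78.8]}
slat_rest [ 531.3 -404.1    8. ] {'top': [530.1, -387.4, 4.2, 24.3], 'side': [533.5, -390.6, 4.3, 16.8]}
slat_combs [ 531.5 -400.9    8. ] {'top': [529.6, -396.9, 4.0, 76.6], 'side': [540.5, -392.5, 4.0, 38.7]}
nest [594.7 180.1   0. ] {'top': [604.4, 176.5, 39.7, 30.1], 'side': [600.2, 171.3, 40.1, 31.5]}
felt [595.8 181.1   0. ] {'top': [596.5, 182.8, -5.0, 69.4], 'side': [596.2, 181.0, -5.8, 64.3]}
```

```bash
cat >> h.py <<'E'
def wire(c,img,pose,rects,s,off,col=(0,0,255)):
    a=np.radians(pose[2]); R=np.array([[np.cos(a),-np.sin(a)],[np.sin(a),np.cos(a)]])
    for cx,cy,w,h,z,*_ in rects:
        q=np.array([[-w,-h],[w,-h],[w,h],[-w,h]])/2+[cx,cy]
        uv=(proj(c,np.c_[q@R.T+np.array(pose[:2])/1000,np.full(4,z)])-off+.5)*s
        cv2.polylines(img,[np.round(uv*8).astype(int)],True,col,1,cv2.LINE_AA,3)
RODR=[(0,0,.105,.094,.008)]+[(sx*.04625,s*.036,.0125,.010,.030) for s in(1,-1) for sx in (1,-1)]+[(sx*.032,s*.036,.013,.010,.016) for s in(1,-1) for sx in (1,-1)]
SLATR=[(0,0,.123,.102,.008)]+[(sx*.035,s*.040,.025,.010,.016) for s in(1,-1) for sx in (1,-1)]+[(0,s*.04,.029,.01,.03) for s in (1,-1)]
NEST=[(0,0,.086,.110,.008),(0,0,.056,.08,.02),(0,0,.056,.08,.009)]
E
python3 - <<'E'
from h import *
ims={c:cv2.cvtColor(np.load(c+"0.npz")["im"],cv2.COLOR_RGB2BGR) for c in ("top","side")}
poses=[((632.5,-192.6,-9),RODR),((531,-395,4.2),SLATR),((596.4,182,-5.3),NEST)]
tiles=[]
for c,offs in (("top",[(322,158),(398,188),(176,188)]),("side",[(232,172),(200,106),(385,250)])):
    row=[]
    for (p,r),o in zip(poses,offs):
        o=np.array(o); t=cv2.resize(ims[c][o[1]:o[1]+66,o[0]:o[0]+66],(264,264),interpolation=cv2.INTER_CUBIC); wire(c,t,p,r,4,o); row.append(t)
    tiles.append(np.hstack(row))
cv2.imwrite("pics/rests.png",np.vstack(tiles))
E
```

```text
(no output)
```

View pics/rests.png

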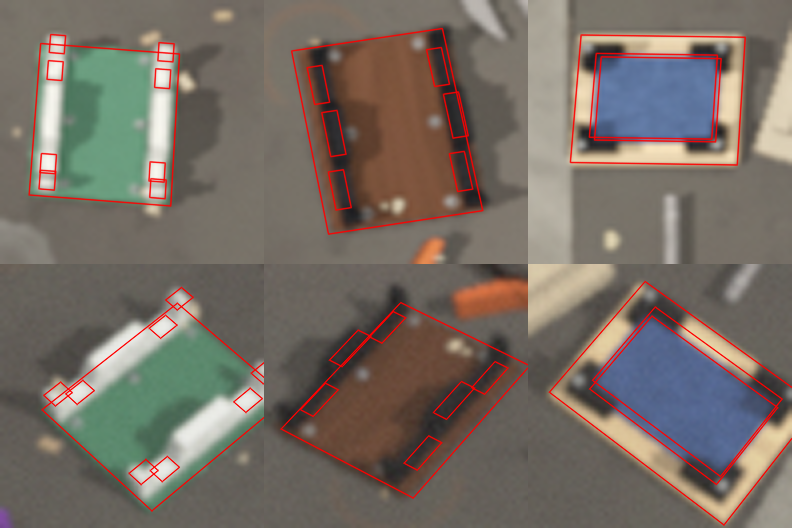

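```bash
cat >> h.py <<'E'
def cloud(c,d):
    K=P[c]["mtx"];E=P[c]["extrinsics"]; u,v=np.meshgrid(np.arange(640),np.arange(400)); ok=d>0
    return (np.stack([(u-K[0,2])/K[0,0]*d,(v-K[1,2])/K[1,1]*d,d],-1)@E[:3,:3].T+E[:3,3])[ok]
def hmodel(k,q,b=8):
    x,y=abs(q[:,0]),abs(q[:,1])
    if k=="nest":
        h=np.where((x<43)&(y<55),b,0.); 
        ring=((x>28)|(y>40))&(x<33)&(y<45); return np.where(ring&~((x>28)&(y<22))&~((y>40)&(x<14)),20,h)
    W,L,cy,nx,f,t=dict(rod=(52.5,47,36,32,6.5,14.5),slat=(61.5,51,40,35,12.5,20.5))[k]
    h=np.where((x<W)&(y<L),b,0.); prof=np.clip(16+14*(abs(x-nx)-f)/(t-f),16,30)
    return np.where((abs(y-cy)<5)&(x<W),prof,h)
def dfit(pts,k,x0,b=8):
    p=pts*1000; p=p[(np.hypot(p[:,0]-x0[0],p[:,1]-x0[1])<90)&(p[:,2]>-12)&(p[:,2]<50)]
    def f(v):
        a=np.radians(v[2]); R=np.array([[np.cos(a),-np.sin(a)],[np.sin(a),np.cos(a)]])
        return np.minimum(abs(p[:,2]-hmodel(k,(p[:,:2]-v[:2])@R,b)),10).mean()
    return min((minimize(f,np.array(x0),method="Nelder-Mead",options=dict(initial_simplex=np.array(x0)+np.array(s))) for s in ([[5,0,0],[-5,5,0],[-5,-5,0],[0,0,6]],[[0,8,0],[6,0,-3],[0,-8,3],[-4,4,4]],[[8,8,2],[-8,8,-2],[0,-8,0],[3,0,-5]])),key=lambda r:r.fun)
E
python3 - <<'E'
from h import *
D={c:[np.load(c+"0.npz")["d"]] for c in ("top","side")}
for c in D: D[c]+= [grab_frame(c)[1] for _ in range(4)]
C={c:np.vstack([cloud(c,d) for d in D[c]]) for c in D}; C["both"]=np.vstack(list(C.values()))
for k,x0 in (("rod",(632.5,-192.6,-9)),("slat",(531,-394,4.2)),("nest",(596.4,182,-5.3))):
    for c in C:
        r=dfit(C[c],k,x0); print(k,c,np.round(r.x,1),round(r.fun,2))
for c in C:
    p=C[c]*1000; 
    for n,(x,y,z) in dict(block=(481.5,-189,22),slatA=(446,-2,8),slatB=(465,-270.5,8),bench=(430,130,0)).items():
        s=p[np.hypot(p[:,0]-x,p[:,1]-y)<8]; print(c,n,len(s),np.round(np.median(s[:,2]),1),z,end="; ")
    print()
p=C["both"]*1000; p=p[(p[:,2]>35)&(p[:,2]<400)&(p[:,0]>380)&(p[:,0]<640)&(p[:,1]>-500)&(p[:,1]<250)]
print("tall max", p[:,2].max(), "xyrange>60", p[p[:,2]>60].min(0),p[p[:,2]>60].max(0))
E
```

```text
rod top [ 632.9 -193.4   -9.4] 1.89
rod side [ 631.4 -194.5   -9.6] 2.26
rod both [ 632.4 -193.3   -9.4] 2.11
slat top [ 531.8 -400.5    3.9] 2.07
slat side [ 530.6 -402.2    4.2] 2.57
slat both [ 531.6 -400.6    3.7] 2.32
nest top [596.6 182.1  -4.3] 2.73
nest side [594.9 181.   -4.3] 2.43
nest both [595.9 181.2  -4.5] 2.58
top block 154 22.6 22; top slatA 155 9.6 8; top slatB 157 9.0 8; top bench 153 1.1 0; 
side block 140 22.4 22; side slatA 162 8.4 8; side slatB 131 8.4 8; side bench 164 -0.2 0; 
both block 294 22.5 22; both slatA 317 9.2 8; both slatB 288 8.9 8; both bench 317 0.4 0; 
tall max 150.5954864935979 xyrange>60 [542.21880615 -81.57437745  60.02666698] [597.82515953  36.93396233 150.59548649]
```

```bash
cat > go.py <<'E'
import sys
from h import *
x,y,z,psi=map(float,sys.argv[1:5])
s=state(); w,a,b,c=s["tool_rot"]; R=cv2.Rodrigues(2*np.arccos(np.clip(w,-1,1))*np.array([a,b,c])/np.linalg.norm([a,b,c]))[0]
p=s["tool_pos"]*1000; ps=np.degrees(np.arctan2(R[1,1],R[0,1])); print("t",round(s["time"],1),"tcp",np.round(p,1),"psi",round(ps,1),"tilt z",np.round(R[:,2],3),"F",np.round(s["contact_force"],1),"w",round(s["gripper_width"],3))
turn=-((psi-ps+90)%180-90); d=np.array([x,y,z])-p
n=max(1,int(np.ceil(max(np.linalg.norm(d)/46,abs(turn)/8.4)))); rows=[]
for i in range(n):
    t=turn*i/n; r=R@cv2.Rodrigues(np.array([0,0,np.radians(t)]))[0]
    rows.append([*np.round(r.T@(d/n),1 if n==1 else 0).tolist(),round(turn/n,1)])
print(n,rows)
E
python3 go.py 472.5 175.5 90 88.9
```

```text
t 1.3 tcp [219.4 585.  231.1] psi 69.4 tilt z [-0.    -0.001 -1.   ] F [-0.4 -3.7 -1.8] w 1.003
11 [[-35.0, -27.0, 13.0, np.float64(-1.8)], [-34.0, -28.0, 13.0, np.float64(-1.8)], [-33.0, -29.0, 13.0, np.float64(-1.8)], [-32.0, -30.0, 13.0, np.float64(-1.8)], [-31.0, -31.0, 13.0, np.float64(-1.8)], [-30.0, -32.0, 13.0, np.float64(-1.8)], [-29.0, -33.0, 13.0, np.float64(-1.8)], [-28.0, -34.0, 13.0, np.float64(-1.8)], [-27.0, -34.0, 13.0, np.float64(-1.8)], [-26.0, -35.0, 13.0, np.float64(-1.8)], [-25.0, -36.0, 13.0, np.float64(-1.8)]]
```

Request:
step_arm(steps=[[-35, -27, 13, -1.8], [-34, -28, 13, -1.8], [-33, -29, 13, -1.8], [-32, -30, 13, -1.8], [-31, -31, 13, -1.8], [-30, -32, 13, -1.8], [-29, -33, 13, -1.8], [-28, -34, 13, -1.8]], claw=50)

```text
time: 2.1
tool_pos: [0.4177, 0.293, 0.1335]
tool_rot: [0.012, 0.042, 0.999, 0.017]
contact_force: [1.3, 1.4, -0.5]
gripper_width: 0.499
```

Request:
step_arm(steps=[[-27, -34, 13, -1.8], [-26, -35, 13, -1.8], [-25, -36, 13, -1.8], [0, 0, 0, 0]])

```text
time: 2.5
tool_pos: [0.5006, 0.1793, 0.0953]
tool_rot: [0.02, -0.004, 1.0, 0.019]
contact_force: [-0.1, 0.7, -0.1]
gripper_width: 0.497
```

```bash
python3 go.py 472.5 175.5 20 88.9
```

```text
t 2.5 tcp [500.6 179.3  95.3] psi 90.5 tilt z [ 0.04   0.039 -0.998] F [-0.1  0.7 -0.1] w 0.497
2 [[16.0, -3.0, 37.0, np.float64(0.8)], [16.0, -3.0, 37.0, np.float64(0.8)]]
```

Request:
step_arm(steps=[[0, 0, 0, 0], [0, 0, 0, 0], [0, 0, 0, 0]])

```text
time: 2.8
tool_pos: [0.5028, 0.1808, 0.0977]
tool_rot: [0.023, -0.004, 1.0, 0.021]
contact_force: [0.2, 1.5, 0.3]
gripper_width: 0.5
```

```bash
python3 go.py 472.5 175.5 40 88.9; python3 -c "
from plant import state; print(state()['joint_pos'])"
```

```text
t 2.8 tcp [502.8 180.8  97.7] psi 90.5 tilt z [ 0.046  0.042 -0.998] F [0.2 1.5 0.3] w 0.5
2 [[16.0, -4.0, 28.0, np.float64(0.8)], [16.0, -4.0, 28.0, np.float64(0.8)]]
[ 0.18878522 -0.07992577  1.97740642  0.03482079  1.19090892 -1.4014778 ]
```

Request:
step_arm(steps=[[8, -2, 14, 0.4], [8, -2, 14, 0.4], [8, -2, 14, 0.4], [8, -2, 14, 0.4], [0, 0, 0, 0], [0, 0, 0, 0]])

```text
time: 3.4
tool_pos: [0.4668, 0.1779, 0.0335]
tool_rot: [0.022, 0.008, 1.0, 0.021]
contact_force: [0.1, 0.7, 0.1]
gripper_width: 0.495
```

```bash
python3 go.py 472.5 175.5 20 88.9; python3 -c "
from plant import state; print(state()['joint_pos'])"
```

```text
t 3.4 tcp [466.8 177.9  33.5] psi 89.1 tilt z [ 0.043  0.042 -0.998] F [0.1 0.7 0.1] w 0.495
1 [[-5.1, -2.9, 13.6, np.float64(0.2)]]
[ 0.19639841 -0.0694401   2.08909392  0.03746799  1.07131001 -1.3747833 ]
```

Request:
step_arm(steps=[[-5, -2.5, 10, 0.2], [0, 0, 6, 0], [0, 0, 4, 0], [0, 0, 0, 0], [0, 0, 0, 0]])

```text
time: 3.9
tool_pos: [0.4749, 0.1762, 0.0129]
tool_rot: [0.023, 0.01, 0.999, 0.022]
contact_force: [0.1, -0.1, 0.8]
gripper_width: 0.504
```

```bash
python3 go.py 472.5 175.5 3 88.9
python3 - <<'E'
from h import *
o=[]
for c in("top","side"):
    im,d=grab_frame(c); cv2.imwrite(f"pics/{c}1.png",im[:,:,::-1])
    a=proj(c,[[.4725,.1755,.02]])[0].astype(int); t=im[max(0,a[1]-45):a[1]+45,max(0,a[0]-60):a[0]+60,::-1]; o.append(cv2.resize(t,(400,300),interpolation=cv2.INTER_CUBIC))
cv2.imwrite("pics/g1.png",np.hstack(o))
E
```

```text
t 3.9 tcp [474.9 176.2  12.9] psi 88.9 tilt z [ 0.046  0.043 -0.998] F [ 0.1 -0.1  0.8] w 0.504
1 [[2.8, -1.2, 9.8, np.float64(-0.0)]]
```

View pics/g1.png

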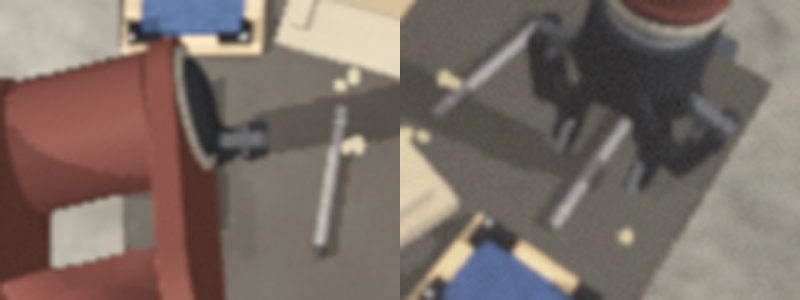

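Request:
step_arm(steps=[[2.5, -1, 6, 0], [0, 0, 3, 0], [0, 0, 0, 0], [0, 0, 0, 0]])

```text
time: 4.4
tool_pos: [0.4729, 0.1757, 0.0037]
tool_rot: [0.023, 0.01, 0.999, 0.022]
contact_force: [-0.0, 0.2, 0.2]
gripper_width: 0.502
```

```bash
python3 go.py 472.5 175.5 2 88.9
```

```text
t 4.4 tcp [472.9 175.7   3.7] psi 88.9 tilt z [ 0.047  0.043 -0.998] F [-0.   0.2  0.2] w 0.502
1 [[0.4, -0.3, 1.7, np.float64(-0.0)]]
```

Request:
step_arm(steps=[[0.4, 0, 0.7, 0], [0, 0, 0, 0], [0, 0, 0, 0], [0, 0, 0, 0], [0, 0, 0, 0], [0, 0, 0, 0]], claw=0)

```text
time: 5.0
tool_pos: [0.4727, 0.1759, 0.0034]
tool_rot: [0.024, 0.01, 0.999, 0.022]
contact_force: [-0.2, -0.3, -0.4]
gripper_width: 0.068
```

Request:
step_arm(steps=[[0, 0, -15, 0], [0, 0, -30, 0], [0, 0, -40, 0], [0, 0, -40, 0], [0, 0, -40, 0], [0, 0, -20, 0], [0, 0, 0, 0], [0, 0, 0, 0]])

```text
time: 5.8
tool_pos: [0.4608, 0.167, 0.1911]
tool_rot: [0.02, 0.01, 1.0, 0.021]
contact_force: [0.6, 0.5, -1.4]
gripper_width: 0.075
```

```bash
python3 go.py 600 -198.7 200 -9.4
```

```text
t 5.8 tcp [460.8 167.  191.1] psi 88.9 tilt z [ 0.041  0.041 -0.998] F [ 0.6  0.5 -1.4] w 0.075
10 [[-15.0, -36.0, -2.0, np.float64(-8.2)], [-9.0, -38.0, -2.0, np.float64(-8.2)], [-4.0, -39.0, -2.0, np.float64(-8.2)], [2.0, -39.0, -2.0, np.float64(-8.2)], [7.0, -38.0, -2.0, np.float64(-8.2)], [13.0, -37.0, -2.0, np.float64(-8.2)], [18.0, -35.0, -2.0, np.float64(-8.2)], [22.0, -32.0, -2.0, np.float64(-8.2)], [27.0, -28.0, -2.0, np.float64(-8.2)], [31.0, -24.0, -2.0, np.float64(-8.2)]]
```

```bash
sed -i 's/^turn=.*/turn=-((psi-ps+180)%360-180); d=np.array([x,y,z])-p/; s/round(turn\/n,1)/float(round(turn\/n,1))/' go.py; python3 go.py 460 -100 200 40
```

```text
t 5.8 tcp [460.8 167.  191.1] psi 88.9 tilt z [ 0.041  0.041 -0.998] F [ 0.6  0.5 -1.4] w 0.075
6 [[-1.0, -44.0, -3.0, 8.1], [-7.0, -44.0, -3.0, 8.1], [-13.0, -42.0, -3.0, 8.1], [-19.0, -40.0, -3.0, 8.1], [-25.0, -37.0, -3.0, 8.1], [-30.0, -33.0, -3.0, 8.1]]
```

Request:
step_arm(steps=[[0, 0, 0, 8], [0, 0, 0, 8], [0, 0, 0, 8], [0, 0, 0, 8], [0, 0, 0, 8], [0, 0, 0, 8], [0, 0, 0, 0], [0, 0, 0, 0]])

```text
time: 6.6
tool_pos: [0.452, 0.1656, 0.1708]
tool_rot: [-0.003, 0.43, 0.903, 0.018]
contact_force: [-0.2, 0.2, -0.5]
gripper_width: 0.066
```

```bash
python3 go.py 460 -100 200 -9.4
```

```text
t 6.6 tcp [452.  165.6 170.8] psi 39.0 tilt z [ 0.011  0.036 -0.999] F [-0.2  0.2 -0.5] w 0.066
6 [[-35.0, -27.0, -6.0, 8.1], [-38.0, -21.0, -6.0, 8.1], [-41.0, -16.0, -6.0, 8.1], [-43.0, -10.0, -6.0, 8.1], [-44.0, -4.0, -6.0, 8.1], [-44.0, 2.0, -6.0, 8.1]]
```

Request:
step_arm(steps=[[0, 0, 0, 0], [0, 0, 0, 0], [0, 0, 0, 0], [0, 0, 0, 0]])

```text
time: 7.0
tool_pos: [0.451, 0.1654, 0.1686]
tool_rot: [-0.004, 0.428, 0.904, 0.017]
contact_force: [0.2, 1.2, -0.8]
gripper_width: 0.068
```

```bash
python3 go.py 460 -100 200 -9.4
```

```text
t 7.0 tcp [451.  165.4 168.6] psi 39.3 tilt z [ 0.007  0.035 -0.999] F [ 0.2  1.2 -0.8] w 0.068
6 [[-35.0, -27.0, -7.0, 8.1], [-38.0, -21.0, -7.0, 8.1], [-41.0, -16.0, -7.0, 8.1], [-43.0, -10.0, -7.0, 8.1], [-44.0, -4.0, -7.0, 8.1], [-44.0, 3.0, -7.0, 8.1]]
```

Request:
step_arm(steps=[[0, 0, 0, 8], [0, 0, 0, 8], [0, 0, 0, 8], [0, 0, 0, 8], [0, 0, 0, 8], [0, 0, 0, 8], [0, 0, 0, 0], [0, 0, 0, 0]])

```text
time: 7.8
tool_pos: [0.4522, 0.1656, 0.1708]
tool_rot: [-0.01, 0.767, 0.641, 0.016]
contact_force: [-0.2, 0.7, -0.4]
gripper_width: 0.067
```

```bash
python3 go.py 460 -100 200 -9.4
```

```text
t 7.8 tcp [452.2 165.6 170.8] psi -10.2 tilt z [ 0.011  0.036 -0.999] F [-0.2  0.7 -0.4] w 0.067
6 [[-43.0, 9.0, -6.0, -0.1], [-43.0, 9.0, -6.0, -0.1], [-43.0, 9.0, -6.0, -0.1], [-43.0, 9.0, -6.0, -0.1], [-43.0, 9.0, -6.0, -0.1], [-43.0, 9.0, -6.0, -0.1]]
```

Request:
step_arm(steps=[[-10, 2, -2, 0], [-20, 4, -4, 0], [-30, 6, -6, 0], [-40, 8, -6, 0], [-40, 8, -6, 0], [-40, 8, -6, 0], [-40, 8, 0, 0]])

```text
time: 8.5
tool_pos: [0.458, -0.0668, 0.1954]
tool_rot: [-0.008, 0.76, 0.65, 0.017]
contact_force: [-0.1, 0.5, -1.0]
gripper_width: 0.073
```

```bash
python3 go.py 600 -198.7 200 -9.4
```

```text
t 8.5 tcp [458.  -66.8 195.4] psi -8.9 tilt z [ 0.015  0.034 -0.999] F [-0.1  0.5 -1. ] w 0.073
5 [[-22.0, 32.0, -1.0, 0.1], [-22.0, 32.0, -1.0, 0.1], [-22.0, 32.0, -1.0, 0.1], [-21.0, 32.0, -1.0, 0.1], [-21.0, 32.0, -1.0, 0.1]]
```

Request:
step_arm(steps=[[-30, 12, 0, 0], [-20, 10, 0, 0], [-12, 6, 0, 0], [-6, 3, 0, 0], [-3, 0, 0, 0], [0, 0, 0, 0], [0, 0, 0, 0]])

```text
time: 9.2
tool_pos: [0.4763, -0.1505, 0.1943]
tool_rot: [-0.007, 0.76, 0.65, 0.017]
contact_force: [1.0, 0.2, 0.2]
gripper_width: 0.067
```

```bash
python3 go.py 663.9 -198.7 150 -9.4
```

```text
t 9.2 tcp [ 476.3 -150.5  194.3] psi -8.9 tilt z [ 0.016  0.033 -0.999] F [1.  0.2 0.2] w 0.067
5 [[-4.0, 38.0, 9.0, 0.1], [-4.0, 38.0, 9.0, 0.1], [-4.0, 38.0, 9.0, 0.1], [-4.0, 38.0, 9.0, 0.1], [-4.0, 38.0, 9.0, 0.1]]
```

Request:
step_arm(steps=[[48, 0, 0, 0], [40, 0, 0, 0], [30, 0, 0, 0], [20, 0, 0, 0], [10, 0, 0, 0], [5, 0, 0, 0], [0, 0, 0, 0]])

```text
time: 9.9
tool_pos: [0.499, 0.0096, 0.2001]
tool_rot: [-0.007, 0.758, 0.652, 0.017]
contact_force: [-0.2, 0.3, -0.4]
gripper_width: 0.07
```

```bash
python3 go.py 663.9 -198.7 150 -9.4
```

```text
t 9.9 tcp [499.    9.6 200.1] psi -8.6 tilt z [ 0.016  0.033 -0.999] F [-0.2  0.3 -0.4] w 0.07
6 [[-31.0, 32.0, 8.0, 0.1], [-30.0, 32.0, 8.0, 0.1], [-30.0, 32.0, 8.0, 0.1], [-30.0, 32.0, 8.0, 0.1], [-30.0, 33.0, 8.0, 0.1], [-30.0, 33.0, 8.0, 0.1]]
```

Request:
step_arm(steps=[[-10, 10, 0, 0], [-20, 20, 0, 0], [-30, 32, 0, 0], [-32, 34, 0, 0], [-30, 32, 2, 0], [-20, 20, 5, 0], [-10, 10, 10, 0.4], [-5, 5, 10, 0.4]])

```text
time: 10.7
tool_pos: [0.6435, -0.1906, 0.1691]
tool_rot: [-0.003, 0.765, 0.643, 0.017]
contact_force: [-0.7, 0.6, -0.7]
gripper_width: 0.075
```

```bash
python3 go.py 663.9 -198.7 80 -9.4
```

```text
t 10.7 tcp [ 643.5 -190.6  169.1] psi -9.9 tilt z [ 0.022  0.027 -0.999] F [-0.7  0.6 -0.7] w 0.075
2 [[-4.0, 10.0, 45.0, -0.2], [-4.0, 10.0, 45.0, -0.2]]
```

Request:
step_arm(steps=[[-1, 4, 8, -0.2], [-2, 5, 16, -0.2], [-2, 5, 20, 0], [-1, 3, 16, 0], [0, 0, 10, 0], [0, 0, 5, 0], [0, 0, 0, 0], [0, 0, 0, 0]])

```text
time: 11.5
tool_pos: [0.659, -0.1974, 0.085]
tool_rot: [-0.006, 0.763, 0.646, 0.016]
contact_force: [0.1, 0.1, 0.5]
gripper_width: 0.068
```

```bash
python3 go.py 663.9 -198.7 50 -9.4
python3 - <<'E'
from h import *
s=state(); T=s["tool_pos"]; o=[]
a=np.radians(80.6); dr=np.array([np.cos(a),np.sin(a),0])
for c in("top","side"):
    im,d=grab_frame(c); im=im[:,:,::-1]
    q=proj(c,[T])[0].astype(int); off=q-[40,32]; t=cv2.resize(im[off[1]:off[1]+64,off[0]:off[0]+80],(400,320),interpolation=cv2.INTER_CUBIC)
    for k in (-.0585,0,.0585):
        uv=(proj(c,[T+dr*k+[0,0,.001]])[0]-off+.5)*5; cv2.circle(t,tuple(int(v) for v in uv),3,(0,0,255),-1)
    o.append(t)
cv2.imwrite("pics/p1.png",np.hstack(o))
E
```

```text
t 11.5 tcp [ 659.  -197.4   85. ] psi -9.5 tilt z [ 0.016  0.03  -0.999] F [0.1 0.1 0.5] w 0.068
1 [[-1.6, 4.7, 35.0, -0.1]]
```

View pics/p1.png

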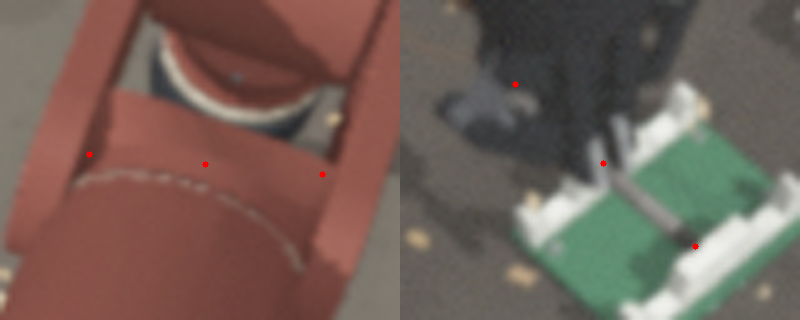

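Request:
step_arm(steps=[[-1, 3, 8, 0], [-1, 2, 12, 0], [0, 0, 12, 0], [0, 0, 8, 0], [0, 0, 4, 0], [0, 0, 2, 0], [0, 0, 0, 0], [0, 0, 0, 0]])

```text
time: 12.4
tool_pos: [0.6657, -0.1996, 0.0364]
tool_rot: [-0.005, 0.763, 0.646, 0.016]
contact_force: [0.2, 0.5, -1.2]
gripper_width: 0.07
```

```bash
python3 go.py 663.9 -198.7 22 -9.4
```

```text
t 12.4 tcp [ 665.7 -199.6   36.4] psi -9.5 tilt z [ 0.018  0.029 -0.999] F [ 0.2  0.5 -1.2] w 0.07
1 [[0.1, -2.1, 14.3, -0.1]]
```

Request:
step_arm(steps=[[0, -1.5, 4, 0], [0, -0.5, 4, 0], [0, 0, 3, 0], [0, 0, 2, 0], [0, 0, 0, 0], [0, 0, 0, 0]])

```text
time: 13.0
tool_pos: [0.6645, -0.1992, 0.0236]
tool_rot: [-0.004, 0.763, 0.646, 0.017]
contact_force: [-0.2, 0.4, -0.9]
gripper_width: 0.069
```

```bash
python3 go.py 663.9 -198.7 20 -9.4
```

```text
t 13.0 tcp [ 664.5 -199.2   23.6] psi -9.5 tilt z [ 0.02   0.028 -0.999] F [-0.2  0.4 -0.9] w 0.069
1 [[0.2, -0.7, 3.5, -0.1]]
```

Request:
step_arm(steps=[[0, -0.6, 1.5, 0], [0, 0, 1.5, 0], [0, 0, 1, 0], [0, 0, 0, 0], [0, 0, 0, 0]])

```text
time: 13.5
tool_pos: [0.6649, -0.1992, 0.022]
tool_rot: [-0.003, 0.763, 0.646, 0.017]
contact_force: [-0.9, 0.8, 1.7]
gripper_width: 0.065
```

```bash
python3 go.py 663.9 -198.7 20 -9.4
```

```text
t 13.5 tcp [ 664.9 -199.2   22. ] psi -9.5 tilt z [ 0.021  0.027 -0.999] F [-0.9  0.8  1.7] w 0.065
1 [[0.3, -1.1, 1.9, -0.1]]
```

Request:
step_arm(steps=[[0, 0, 0, 0], [0, 0, 0, 0], [0, 0, 0, 0], [0, 0, -5, 0], [0, 0, -10, 0], [0, 0, -20, 0], [0, 0, -30, 0], [0, 0, -30, 0]], claw=40)

```text
time: 14.3
tool_pos: [0.6594, -0.2005, 0.1142]
tool_rot: [-0.008, 0.763, 0.646, 0.015]
contact_force: [0.3, 0.2, 0.2]
gripper_width: 0.399
```

Request:
step_arm(steps=[[0, 0, -20, 0], [0, 0, -10, 0], [0, 0, -5, 0], [0, 0, 0, 0], [0, 0, 0, 0]])

```text
time: 14.8
tool_pos: [0.6616, -0.2029, 0.1588]
tool_rot: [-0.003, 0.763, 0.646, 0.017]
contact_force: [0.9, -0.1, -0.2]
gripper_width: 0.398
```

```bash
python3 go.py 445.5 81 150 78.6
python3 - <<'E'
from h import *
ims={c:grab_frame(c)[0] for c in("top","side")}
x,y=(.6639,-.1987)
for n,z in(("rod",.022),): print(fit({"side":ims["side"]},[(0,0,.009,.109,z,"v")],(663.9,-202,-9.4)))
c="side";q=proj(c,[[.632,-.193,.02]])[0].astype(int); off=q-[40,32]; t=cv2.resize(ims[c][off[1]:off[1]+64,off[0]:off[0]+80,::-1],(400,320),interpolation=cv2.INTER_CUBIC)
cv2.imwrite("pics/r1.png",t)
E
```

```text
t 14.8 tcp [ 661.6 -202.9  158.8] psi -9.5 tilt z [ 0.023  0.027 -0.999] F [ 0.9 -0.1 -0.2] w 0.398
11 [[22.0, -24.0, 1.0, -8.0], [25.0, -20.0, 1.0, -8.0], [28.0, -17.0, 1.0, -8.0], [30.0, -13.0, 1.0, -8.0], [31.0, -8.0, 1.0, -8.0], [32.0, -4.0, 1.0, -8.0], [32.0, 1.0, 1.0, -8.0], [32.0, 5.0, 1.0, -8.0], [31.0, 10.0, 1.0, -8.0], [29.0, 14.0, 1.0, -8.0], [27.0, 18.0, 1.0, -8.0]]
{'side': array([ 682.02977486, -196.6917079 ,  -10.36876441,   26.11336517])}
```

View pics/r1.png

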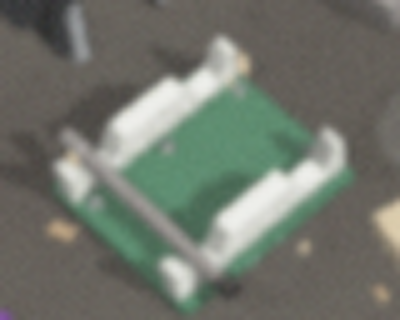

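Request:
step_arm(steps=[[6, -6, 0, -7], [14, -12, 0, -8], [23, -17, 0, -8], [30, -15, 0, -8], [32, -10, 0, -8], [34, -6, 0, -8], [34, -2, 0, -8], [34, 3, 0, -8]], claw=50)

```text
time: 15.7
tool_pos: [0.5049, -0.0288, 0.1492]
tool_rot: [-0.002, 0.294, 0.956, 0.016]
contact_force: [0.5, 0.6, -0.2]
gripper_width: 0.498
```

```bash
python3 go.py 445.5 81 120 78.6
```

```text
t 15.7 tcp [504.9 -28.8 149.2] psi 55.8 tilt z [ 0.006  0.032 -0.999] F [ 0.5  0.6 -0.2] w 0.498
3 [[37.0, 19.0, 11.0, -7.6], [34.0, 24.0, 11.0, -7.6], [31.0, 28.0, 11.0, -7.6]]
```

Request:
step_arm(steps=[[30, 14, 6, -7.6], [24, 18, 12, -7.6], [18, 16, 16, -7.6], [10, 10, 12, 0], [6, 5, 8, 0], [3, 3, 4, 0], [0, 0, 0, 0], [0, 0, 0, 0]])

```text
time: 16.5
tool_pos: [0.4395, 0.0753, 0.0867]
tool_rot: [-0.003, 0.093, 0.996, 0.016]
contact_force: [0.6, 1.2, -0.2]
gripper_width: 0.5
```

```bash
python3 go.py 445.5 81 30 78.6
```

```text
t 16.5 tcp [439.5  75.3  86.7] psi 79.3 tilt z [-0.002  0.032 -0.999] F [ 0.6  1.2 -0.2] w 0.5
2 [[-3.0, 2.0, 28.0, 0.3], [-3.0, 3.0, 28.0, 0.3]]
```

Request:
step_arm(steps=[[-2, 1, 8, 0.3], [-2, 2, 14, 0.3], [-1, 2, 14, 0], [0, 0, 10, 0], [0, 0, 6, 0], [0, 0, 3, 0], [0, 0, 0, 0], [0, 0, 0, 0]])

```text
time: 17.3
tool_pos: [0.4514, 0.0782, 0.0321]
tool_rot: [0.001, 0.103, 0.995, 0.016]
contact_force: [-0.0, 1.5, 0.5]
gripper_width: 0.495
```

```bash
python3 go.py 445.5 81 3 78.6
```

```text
t 17.3 tcp [451.4  78.2  32.1] psi 78.2 tilt z [ 0.006  0.031 -0.999] F [-0.   1.5  0.5] w 0.495
1 [[6.3, 0.6, 29.1, -0.4]]
```

Request:
step_arm(steps=[[2, 0, 6, -0.4], [2, 0, 8, 0], [1.5, 0.5, 6, 0], [0, 0, 4, 0], [0, 0, 2, 0], [0, 0, 0, 0], [0, 0, 0, 0]])

```text
time: 18.0
tool_pos: [0.4462, 0.0809, 0.0046]
tool_rot: [0.002, 0.099, 0.995, 0.016]
contact_force: [0.6, -0.3, -0.2]
gripper_width: 0.5
```

```bash
python3 go.py 445.5 81 3 78.6
```

```text
t 18.0 tcp [446.2  80.9   4.6] psi 78.7 tilt z [ 0.008  0.031 -0.999] F [ 0.6 -0.3 -0.2] w 0.5
1 [[0.8, -0.1, 1.6, 0.1]]
```

Close, lift gently.

Request:
step_arm(steps=[[0.8, 0, 1.4, 0], [0, 0, 0, 0], [0, 0, 0, 0], [0, 0, 0, 0], [0, 0, 0, 0], [0, 0, 0, 0]], claw=0)

```text
time: 18.6
tool_pos: [0.4461, 0.0811, 0.0039]
tool_rot: [0.003, 0.099, 0.995, 0.016]
contact_force: [0.7, 0.9, -0.0]
gripper_width: 0.068
```

Request:
step_arm(steps=[[0, 0, -6, 0], [0, 0, -14, 0], [0, 0, -24, 0], [0, 0, -34, 2], [0, 0, -34, 5], [0, 0, -24, 8], [0, 0, -14, 8], [0, 0, -6, 8]])

```text
time: 19.4
tool_pos: [0.4425, 0.0759, 0.1664]
tool_rot: [-0.003, 0.371, 0.929, 0.015]
contact_force: [-0.4, 0.4, -0.1]
gripper_width: 0.069
```

```bash
python3 go.py 445 -60 190 -9.4
```

```text
t 19.4 tcp [442.5  75.9 166.4] psi 46.5 tilt z [ 0.005  0.031 -1.   ] F [-0.4  0.4 -0.1] w 0.069
7 [[-14.0, -14.0, -4.0, 8.0], [-15.0, -12.0, -4.0, 8.0], [-17.0, -9.0, -4.0, 8.0], [-18.0, -7.0, -4.0, 8.0], [-19.0, -4.0, -4.0, 8.0], [-19.0, -2.0, -4.0, 8.0], [-19.0, 1.0, -4.0, 8.0]]
```

Request:
step_arm(steps=[[-7, -7, -1, 8], [-15, -12, -4, 8], [-22, -12, -6, 8], [-28, -11, -8, 8], [-30, -7, -6, 8], [-32, -3, -3, 8], [-32, 2, 0, 8], [-30, 4, 0, 0]])

```text
time: 20.2
tool_pos: [0.4415, -0.1388, 0.1951]
tool_rot: [-0.007, 0.775, 0.632, 0.015]
contact_force: [1.4, 1.5, -0.4]
gripper_width: 0.069
```

```bash
python3 go.py 600.7 -188.3 150 -9.4
```

```text
t 20.2 tcp [ 441.5 -138.8  195.1] psi -11.6 tilt z [ 0.014  0.03  -0.999] F [ 1.4  1.5 -0.4] w 0.069
4 [[-4.0, 41.0, 11.0, -0.5], [-5.0, 41.0, 11.0, -0.5], [-5.0, 41.0, 11.0, -0.5], [-6.0, 41.0, 11.0, -0.5]]
```

Request:
step_arm(steps=[[-6, 16, 0, -0.5], [-4, 28, 2, -0.5], [-3, 36, 6, -0.5], [-2, 34, 12, -0.5], [-1, 22, 16, 0], [0, 12, 18, 0], [0, 6, 16, 0], [0, 3, 10, 0]])

```text
time: 21.0
tool_pos: [0.6005, -0.1895, 0.119]
tool_rot: [-0.003, 0.766, 0.643, 0.016]
contact_force: [0.0, 0.1, -0.8]
gripper_width: 0.066
```

Request:
step_arm(steps=[[0, 0, 6, 0], [0, 0, 3, 0], [0, 0, 0, 0], [0, 0, 0, 0]])

```text
time: 21.4
tool_pos: [0.5995, -0.1888, 0.1091]
tool_rot: [-0.004, 0.766, 0.643, 0.016]
contact_force: [-0.6, -0.1, -1.0]
gripper_width: 0.069
```

```bash
python3 go.py 600.7 -188.3 50 -9.4
```

```text
t 21.4 tcp [ 599.5 -188.8  109.1] psi -10.0 tilt z [ 0.02   0.026 -0.999] F [-0.6 -0.1 -1. ] w 0.069
2 [[-0.0, 0.0, 30.0, -0.3], [-0.0, 0.0, 30.0, -0.3]]
```

Request:
step_arm(steps=[[0, 0, 10, -0.3], [0, 0, 16, -0.3], [0, 0, 18, 0], [0, 0, 12, 0], [0, 0, 7, 0], [0, 0, 3, 0], [0, 0, 0, 0], [0, 0, 0, 0]])

```text
time: 22.2
tool_pos: [0.6012, -0.1873, 0.0395]
tool_rot: [-0.002, 0.762, 0.647, 0.016]
contact_force: [-0.5, 1.3, -0.8]
gripper_width: 0.072
```

```bash
python3 go.py 600.7 -188.8 22 -9.4
```

```text
t 22.2 tcp [ 601.2 -187.3   39.5] psi -9.4 tilt z [ 0.022  0.025 -0.999] F [-0.5  1.3 -0.8] w 0.072
1 [[-2.1, -0.5, 17.4, 0.0]]
```

Request:
step_arm(steps=[[-1, -0.5, 4, 0], [-1, 0, 5, 0], [0, 0, 4, 0], [0, 0, 2, 0], [0, 0, 1, 0], [0, 0, 0, 0], [0, 0, 0, 0]])

```text
time: 22.9
tool_pos: [0.6021, -0.1897, 0.0242]
tool_rot: [-0.001, 0.762, 0.647, 0.017]
contact_force: [0.2, -0.1, -0.8]
gripper_width: 0.069
```

```bash
python3 go.py 600.7 -188.8 20 -9.4
```

```text
t 22.9 tcp [ 602.1 -189.7   24.2] psi -9.4 tilt z [ 0.025  0.023 -0.999] F [ 0.2 -0.1 -0.8] w 0.069
1 [[0.5, -1.6, 4.2, 0.0]]
```

Request:
step_arm(steps=[[0.5, -1.2, 2, 0], [0, 0, 1.5, 0], [0, 0, 1, 0], [0, 0, 0, 0], [0, 0, 0, 0]])

```text
time: 23.4
tool_pos: [0.6016, -0.189, 0.0207]
tool_rot: [0.0, 0.762, 0.647, 0.017]
contact_force: [0.3, 0.6, 1.6]
gripper_width: 0.068
```

Request:
step_arm(steps=[[0, 0, 0, 0], [0, 0, 0, 0], [0, 0, 0, 0], [0, 0, -4, 0], [0, 0, -10, 0], [0, 0, -20, 0], [0, 0, -30, 0], [0, 0, -30, 0]], claw=35)

```text
time: 24.2
tool_pos: [0.5959, -0.1897, 0.1135]
tool_rot: [-0.004, 0.762, 0.647, 0.015]
contact_force: [1.1, 0.3, 0.4]
gripper_width: 0.353
```

Request:
step_arm(steps=[[0, -10, -20, 0], [0, -20, -10, 0], [0, -30, -5, 0], [0, -30, 0, 0], [0, -20, 0, 0], [0, -10, 0, 0], [0, -5, 0, 0], [0, 0, 0, 0]])

```text
time: 25.0
tool_pos: [0.4732, -0.1725, 0.1631]
tool_rot: [0.007, 0.762, 0.647, 0.02]
contact_force: [-0.3, 0.8, -0.5]
gripper_width: 0.351
```

```bash
python3 go.py 446.2 -2.1 90 91.8
python3 - <<'E'
from h import *
ims={c:grab_frame(c) for c in("top","side")}; o=[]
for c in ims:
    q=proj(c,[[.632,-.193,.02]])[0].astype(int); off=q-[40,32]; t=cv2.resize(ims[c][0][off[1]:off[1]+64,off[0]:off[0]+80,::-1],(400,320),interpolation=cv2.INTER_CUBIC)
    wire(c,t,(632.3,-193.5,-9.4),[(s*.032,0,.009,.117,.0205) for s in(1,-1)],5,off); o.append(t)
cv2.imwrite("pics/r2.png",np.hstack(o))
E
```

```text
t 25.0 tcp [ 473.2 -172.5  163.1] psi -9.3 tilt z [ 0.04   0.015 -0.999] F [-0.3  0.8 -0.5] w 0.351
13 [[12.0, -4.0, 6.0, -7.8], [13.0, -3.0, 6.0, -7.8], [13.0, -1.0, 6.0, -7.8], [13.0, 1.0, 6.0, -7.8], [13.0, 3.0, 6.0, -7.8], [12.0, 4.0, 6.0, -7.8], [12.0, 6.0, 6.0, -7.8], [11.0, 8.0, 6.0, -7.8], [10.0, 9.0, 6.0, -7.8], [8.0, 10.0, 6.0, -7.8], [7.0, 11.0, 6.0, -7.8], [5.0, 12.0, 6.0, -7.8], [4.0, 13.0, 6.0, -7.8]]
```

View pics/r2.png

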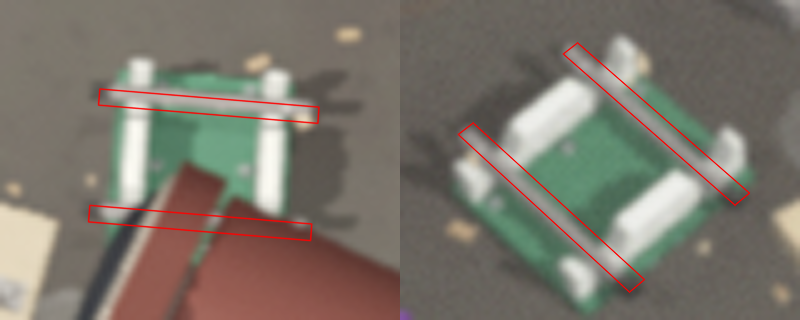

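Request:
step_arm(steps=[[6, -2, 0, -7.8], [14, -3, 0, -7.8], [20, -1, 2, -7.8], [24, 0, 4, -7.8], [26, 2, 6, -7.8], [24, 4, 8, -7.8], [20, 4, 10, -7.8], [14, 4, 12, -7.8]], claw=55)

```text
time: 25.9
tool_pos: [0.4335, -0.029, 0.1237]
tool_rot: [0.02, 0.296, 0.955, 0.013]
contact_force: [-0.1, -0.2, -0.5]
gripper_width: 0.549
```

Request:
step_arm(steps=[[6, 4, 10, -7.8], [2, 4, 8, -7.8], [0, 4, 5, -7.8], [0, 3, 3, -7.8], [0, 0, 0, -7.8], [0, 0, 0, 0], [0, 0, 0, 0]])

```text
time: 26.6
tool_pos: [0.435, -0.0069, 0.0953]
tool_rot: [0.021, -0.055, 0.998, 0.007]
contact_force: [0.5, 0.2, 0.9]
gripper_width: 0.548
```

```bash
python3 go.py 446.2 -2.1 40 91.8
```

```text
t 26.6 tcp [435.   -6.9  95.3] psi 96.4 tilt z [ 0.041  0.016 -0.999] F [0.5 0.2 0.9] w 0.548
2 [[-5.0, 1.0, 28.0, 2.3], [-5.0, 2.0, 28.0, 2.3]]
```

Request:
step_arm(steps=[[-4, 1, 8, 2], [-4, 2, 16, 2.3], [-3, 1, 18, 0], [-1, 0, 14, 0], [0, 0, 8, 0], [0, 0, 4, 0], [0, 0, 0, 0], [0, 0, 0, 0]])

```text
time: 27.4
tool_pos: [0.4542, -0.0019, 0.0289]
tool_rot: [0.024, -0.008, 1.0, 0.007]
contact_force: [0.6, -0.4, -0.4]
gripper_width: 0.548
```

```bash
python3 go.py 446.2 -2.1 3 91.8
```

```text
t 27.4 tcp [454.2  -1.9  28.9] psi 91.0 tilt z [ 0.048  0.015 -0.999] F [ 0.6 -0.4 -0.4] w 0.548
1 [[9.2, -0.5, 25.5, -0.8]]
```

Request:
step_arm(steps=[[3, 0, 6, -0.4], [4, 0, 8, -0.4], [2, 0, 6, 0], [0, 0, 3, 0], [0, 0, 1, 0], [0, 0, 0, 0], [0, 0, 0, 0]])

```text
time: 28.1
tool_pos: [0.4465, -0.0019, 0.0038]
tool_rot: [0.025, -0.015, 1.0, 0.007]
contact_force: [0.8, 1.2, 0.5]
gripper_width: 0.55
```

```bash
python3 go.py 446.2 -2.1 2 91.8
```

```text
t 28.1 tcp [446.5  -1.9   3.8] psi 91.8 tilt z [ 0.05   0.014 -0.999] F [0.8 1.2 0.5] w 0.55
1 [[0.3, -0.2, 1.8, -0.0]]
```

Request:
step_arm(steps=[[0, 0, 1.6, 0], [0, 0, 0, 0], [0, 0, 0, 0], [0, 0, 0, 0], [0, 0, 0, 0], [0, 0, 0, 0]], claw=0)

```text
time: 28.7
tool_pos: [0.4474, -0.002, 0.0029]
tool_rot: [0.026, -0.016, 1.0, 0.006]
contact_force: [-0.4, 0.7, 0.3]
gripper_width: 0.202
```

Request:
step_arm(steps=[[0, 0, -5, 0], [0, 0, -12, 0], [0, 0, -20, 0], [0, 0, -28, 0], [0, 0, -30, 8], [0, 0, -20, 8], [0, 0, -12, 8], [0, 0, -6, 8]])

```text
time: 29.5
tool_pos: [0.4394, -0.0038, 0.146]
tool_rot: [0.024, 0.271, 0.962, 0.014]
contact_force: [1.1, 0.0, 0.4]
gripper_width: 0.208
```

```bash
python3 go.py 430 -200 150 4
```

```text
t 29.5 tcp [439.4  -3.8 146. ] psi 58.6 tilt z [ 0.054  0.013 -0.998] F [1.1 0.  0.4] w 0.208
7 [[-13.0, -25.0, -1.0, 7.8], [-17.0, -23.0, -1.0, 7.8], [-20.0, -20.0, -1.0, 7.8], [-22.0, -17.0, -1.0, 7.8], [-24.0, -14.0, -1.0, 7.8], [-26.0, -11.0, -1.0, 7.8], [-27.0, -7.0, -1.0, 7.8]]
```

Request:
step_arm(steps=[[-6, -12, 0, 7.8], [-14, -20, 0, 7.8], [-22, -24, 0, 7.8], [-28, -20, 0, 7.8], [-30, -18, 0, 7.8], [-33, -14, 0, 7.8], [-34, -6, 0, 7.8], [-36, 8, 0, 0]])

```text
time: 30.3
tool_pos: [0.4375, -0.2551, 0.1559]
tool_rot: [0.022, 0.694, 0.719, 0.027]
contact_force: [0.2, 0.0, 0.4]
gripper_width: 0.21
```

```bash
python3 go.py 566.4 -399.6 130 4
```

```text
t 30.3 tcp [ 437.5 -255.1  155.9] psi 2.0 tilt z [ 0.07   0.008 -0.998] F [0.2 0.  0.4] w 0.21
5 [[-30.0, 24.0, 7.0, -0.4], [-30.0, 24.0, 7.0, -0.4], [-30.0, 24.0, 7.0, -0.4], [-30.0, 24.0, 7.0, -0.4], [-30.0, 23.0, 7.0, -0.4]]
```

Request:
step_arm(steps=[[-30, 14, 0, -0.4], [-34, 26, 2, -0.4], [-28, 28, 5, -0.4], [-18, 22, 8, -0.4], [-10, 12, 10, -0.4], [-5, 6, 8, 0], [-2, 2, 5, 0], [0, 0, 2, 0]])

```text
time: 31.1
tool_pos: [0.5598, -0.3883, 0.1319]
tool_rot: [0.028, 0.684, 0.729, 0.026]
contact_force: [-0.5, 0.0, -0.2]
gripper_width: 0.202
```

```bash
python3 go.py 566.4 -399.6 90 4
```

```text
t 31.1 tcp [ 559.8 -388.3  131.9] psi 3.6 tilt z [ 0.077  0.    -0.997] F [-0.5  0.  -0.2] w 0.202
1 [[-11.5, 2.6, 42.3, -0.4]]
```

Request:
step_arm(steps=[[0, 0, -15, 0], [0, 0, -40, 0], [0, 0, -40, 0], [0, 0, 0, 0], [0, 0, 0, 0], [0, 0, 0, 0], [0, 0, 0, 0]])

```text
time: 31.8
tool_pos: [0.549, -0.3848, 0.2359]
tool_rot: [0.028, 0.683, 0.729, 0.026]
contact_force: [-0.3, 0.3, -0.5]
gripper_width: 0.205
```

```bash
python3 go.py 566.4 -399.6 90 4
```

```text
t 31.8 tcp [ 549.  -384.8  235.9] psi 3.7 tilt z [ 0.077 -0.    -0.997] F [-0.3  0.3 -0.5] w 0.205
4 [[-4.0, 1.0, 37.0, -0.1], [-4.0, 1.0, 37.0, -0.1], [-4.0, 1.0, 37.0, -0.1], [-4.0, 1.0, 37.0, -0.1]]
```

Request:
step_arm(steps=[[-2, 0, 10, 0], [-4, 1, 22, 0], [-4, 1, 34, 0], [-4, 1, 34, 0], [-2, 0, 22, 0], [0, 0, 12, 0], [0, 0, 5, 0], [0, 0, 0, 0]])

```text
time: 32.6
tool_pos: [0.5603, -0.3977, 0.0811]
tool_rot: [0.021, 0.684, 0.729, 0.026]
contact_force: [0.3, 0.7, 0.6]
gripper_width: 0.207
```

```bash
python3 go.py 566.4 -399.6 40 4
```

```text
t 32.6 tcp [ 560.3 -397.7   81.1] psi 3.7 tilt z [ 0.067  0.009 -0.998] F [0.3 0.7 0.6] w 0.207
1 [[-2.5, 3.2, 41.4, -0.3]]
```

Request:
step_arm(steps=[[-1, 1, 6, -0.3], [-1, 1, 10, 0], [0, 1, 10, 0], [0, 0, 7, 0], [0, 0, 3, 0], [0, 0, 1, 0], [0, 0, 0, 0], [0, 0, 0, 0]])

```text
time: 33.4
tool_pos: [0.5688, -0.4011, 0.0462]
tool_rot: [0.025, 0.681, 0.731, 0.026]
contact_force: [-0.0, 0.1, 0.7]
gripper_width: 0.209
```

```bash
python3 go.py 566.4 -399.6 24 4
```

```text
t 33.4 tcp [ 568.8 -401.1   46.2] psi 4.0 tilt z [ 0.073  0.004 -0.997] F [-0.   0.1  0.7] w 0.209
1 [[1.7, -3.9, 22.0, 0.0]]
```

Request:
step_arm(steps=[[0.5, -1.5, 5, 0], [0.5, -1, 7, 0], [0, 0, 5, 0], [0, 0, 3, 0], [0, 0, 1, 0], [0, 0, 0, 0], [0, 0, 0, 0]])

```text
time: 34.1
tool_pos: [0.5677, -0.4003, 0.0235]
tool_rot: [0.026, 0.681, 0.731, 0.026]
contact_force: [-0.3, 0.5, 0.1]
gripper_width: 0.209
```

```bash
python3 go.py 566.4 -399.6 21 4
```

```text
t 34.1 tcp [ 567.7 -400.3   23.5] psi 4.0 tilt z [ 0.073  0.003 -0.997] F [-0.3  0.5  0.1] w 0.209
1 [[0.8, -1.4, 2.4, 0.0]]
```

Request:
step_arm(steps=[[0.5, -1, 1.5, 0], [0, 0, 1.5, 0], [0, 0, 0.5, 0], [0, 0, 0, 0], [0, 0, 0, 0]])

```text
time: 34.6
tool_pos: [0.5675, -0.4004, 0.0213]
tool_rot: [0.027, 0.681, 0.731, 0.026]
contact_force: [-0.4, -0.2, 0.4]
gripper_width: 0.209
```

Request:
step_arm(steps=[[0, 0, 0, 0], [0, 0, 0, 0], [0, 0, 0, 0], [0, 0, -4, 0], [0, 0, -10, 0], [0, 0, -20, 0], [0, 0, -28, 0], [0, 0, -28, 0]], claw=45)

```text
time: 35.4
tool_pos: [0.5579, -0.3982, 0.1093]
tool_rot: [0.021, 0.681, 0.731, 0.026]
contact_force: [0.2, 0.5, 0.4]
gripper_width: 0.454
```

Request:
step_arm(steps=[[0, -10, -14, -6], [0, -20, -8, -8], [10, -28, 0, -8], [18, -24, 0, -8], [24, -18, 0, -8], [20, -8, 0, -8], [14, -2, 0, -8], [6, 0, 0, -8]])

```text
time: 36.2
tool_pos: [0.4014, -0.3725, 0.137]
tool_rot: [0.042, 0.185, 0.982, 0.003]
contact_force: [1.3, 0.4, 1.2]
gripper_width: 0.449
```

```bash
python3 go.py 465 -270.6 90 70;  python3 - <<'E'
from h import *
ims={c:grab_frame(c) for c in("top","side")}; o=[]
for c in ims:
    q=proj(c,[[.5315,-.401,.02]])[0].astype(int); off=q-[40,32]; t=cv2.resize(ims[c][0][off[1]:off[1]+64,off[0]:off[0]+80,::-1],(400,320),interpolation=cv2.INTER_CUBIC)
    wire(c,t,(531.5,-401,4),[(s*.035,0,.020,.120,.024) for s in(1,-1)],5,off); o.append(t)
cv2.imwrite("pics/s1.png",np.hstack(o))
E
```

```text
t 36.2 tcp [ 401.4 -372.5  137. ] psi 68.7 tilt z [ 0.083 -0.009 -0.996] F [1.3 0.4 1.2] w 0.449
3 [[-6.0, 39.0, 17.0, -0.4], [-6.0, 39.0, 17.0, -0.4], [-7.0, 39.0, 17.0, -0.4]]
```

View pics/s1.png

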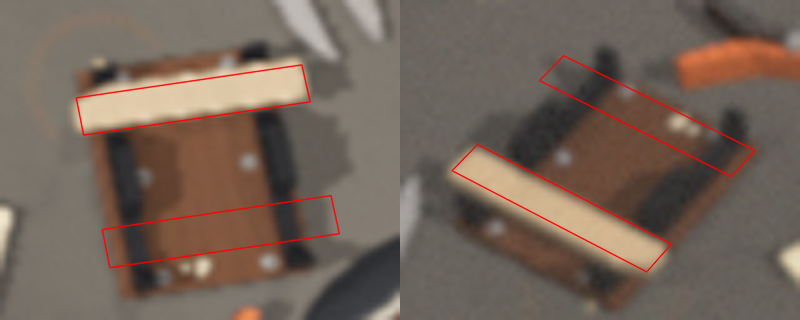

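Request:
step_arm(steps=[[-2, 12, 2, 0], [-4, 24, 6, -0.4], [-5, 30, 10, -0.4], [-4, 24, 12, -0.4], [-2, 14, 10, 0], [-1, 8, 8, 0], [0, 4, 4, 0], [0, 0, 0, 0]], claw=50)

```text
time: 37.1
tool_pos: [0.4739, -0.2672, 0.0915]
tool_rot: [0.045, 0.186, 0.981, 0.002]
contact_force: [-0.0, 0.2, 0.3]
gripper_width: 0.499
```

```bash
python3 go.py 465 -270.6 40 70
```

```text
t 37.1 tcp [ 473.9 -267.2   91.5] psi 68.6 tilt z [ 0.09  -0.013 -0.996] F [-0.   0.2  0.3] w 0.499
2 [[6.0, -4.0, 25.0, -0.7], [6.0, -4.0, 25.0, -0.7]]
```

Request:
step_arm(steps=[[3, -2, 8, -0.5], [5, -3, 14, -0.5], [4, -2, 14, -0.4], [1, -1, 10, 0], [0, 0, 5, 0], [0, 0, 2, 0], [0, 0, 0, 0], [0, 0, 0, 0]])

```text
time: 37.9
tool_pos: [0.4615, -0.2735, 0.0326]
tool_rot: [0.045, 0.176, 0.983, 0.001]
contact_force: [-0.8, 0.5, 0.5]
gripper_width: 0.498
```

```bash
python3 go.py 465 -270.6 3 70
```

```text
t 37.9 tcp [ 461.5 -273.5   32.6] psi 69.8 tilt z [ 0.089 -0.014 -0.996] F [-0.8  0.5  0.5] w 0.498
1 [[0.4, 3.4, 29.8, -0.2]]
```

Request:
step_arm(steps=[[0, 1, 6, -0.2], [0, 1.4, 8, 0], [0, 1, 7, 0], [0, 0, 4, 0], [0, 0, 2, 0], [0, 0, 0, 0], [0, 0, 0, 0]])

```text
time: 38.6
tool_pos: [0.4665, -0.2707, 0.0044]
tool_rot: [0.046, 0.174, 0.984, 0.001]
contact_force: [1.2, 0.9, -0.6]
gripper_width: 0.496
```

```bash
python3 go.py 465 -270.6 3 70
```

```text
t 38.6 tcp [ 466.5 -270.7    4.4] psi 70.0 tilt z [ 0.091 -0.015 -0.996] F [ 1.2  0.9 -0.6] w 0.496
1 [[1.6, -0.5, 1.3, 0.0]]
```

Request:
step_arm(steps=[[1.5, -0.4, 1.2, 0], [0, 0, 0, 0], [0, 0, 0, 0], [0, 0, 0, 0], [0, 0, 0, 0], [0, 0, 0, 0]], claw=0)

```text
time: 39.2
tool_pos: [0.4655, -0.2712, 0.0042]
tool_rot: [0.047, 0.174, 0.984, 0.0]
contact_force: [0.2, 0.2, 0.8]
gripper_width: 0.205
```

Request:
step_arm(steps=[[0, 0, -5, 0], [0, 0, -12, 0], [0, 0, -20, 0], [0, 0, -24, 8], [0, 0, -20, 8], [0, 0, -12, 8], [0, 0, -6, 8], [0, 0, -3, 8]])

```text
time: 40.0
tool_pos: [0.4558, -0.2697, 0.1157]
tool_rot: [0.046, 0.511, 0.858, 0.016]
contact_force: [-0.1, -0.2, -0.0]
gripper_width: 0.204
```

```bash
python3 go.py 496.6 -403.4 110 4
```

```text
t 40.0 tcp [ 455.8 -269.7  115.7] psi 28.6 tilt z [ 0.095 -0.018 -0.995] F [-0.1 -0.2 -0. ] w 0.204
4 [[-34.0, -7.0, 3.0, 6.1], [-35.0, -3.0, 3.0, 6.1], [-35.0, 0.0, 3.0, 6.1], [-35.0, 4.0, 3.0, 6.1]]
```

Request:
step_arm(steps=[[-12, -2, 0, 6], [-26, -2, 0, 6], [-34, 0, 1, 6], [-30, 2, 3, 6], [-18, 4, 4, 0], [-10, 3, 3, 0], [-5, 1, 1, 0], [0, 0, 0, 0]])

```text
time: 40.8
tool_pos: [0.4978, -0.406, 0.1207]
tool_rot: [0.047, 0.685, 0.727, 0.026]
contact_force: [0.4, 0.7, -0.4]
gripper_width: 0.205
```

```bash
python3 go.py 496.6 -403.8 60 4
```

```text
t 40.8 tcp [ 497.8 -406.   120.7] psi 3.5 tilt z [ 0.103 -0.026 -0.994] F [ 0.4  0.7 -0.4] w 0.205
2 [[2.0, -4.0, 30.0, -0.2], [2.0, -4.0, 30.0, -0.2]]
```

Request:
step_arm(steps=[[1, -1, 8, -0.2], [1, -3, 16, -0.2], [1, -2, 20, 0], [0, -2, 16, 0], [0, 0, 9, 0], [0, 0, 4, 0], [0, 0, 0, 0], [0, 0, 0, 0]])

```text
time: 41.6
tool_pos: [0.4956, -0.4002, 0.0399]
tool_rot: [0.044, 0.681, 0.731, 0.026]
contact_force: [-0.1, -0.4, 0.5]
gripper_width: 0.204
```

```bash
python3 go.py 496.6 -403.8 26 4
```

```text
t 41.6 tcp [ 495.6 -400.2   39.9] psi 4.1 tilt z [ 0.1   -0.022 -0.995] F [-0.1 -0.4  0.5] w 0.204
1 [[-3.3, -0.7, 14.0, 0.1]]
```

Request:
step_arm(steps=[[-1.5, -0.5, 4, 0], [-1.5, 0, 5, 0], [0, 0, 4, 0], [0, 0, 2, 0], [0, 0, 1, 0], [0, 0, 0, 0], [0, 0, 0, 0]])

```text
time: 42.3
tool_pos: [0.4985, -0.4056, 0.0255]
tool_rot: [0.047, 0.681, 0.731, 0.026]
contact_force: [-0.4, -0.8, 0.6]
gripper_width: 0.206
```

```bash
python3 go.py 496.6 -403.8 22 4
```

```text
t 42.3 tcp [ 498.5 -405.6   25.5] psi 4.2 tilt z [ 0.104 -0.025 -0.994] F [-0.4 -0.8  0.6] w 0.206
1 [[2.0, -2.1, 3.2, 0.2]]
```

Request:
step_arm(steps=[[1, -1, 1.5, 0], [1, -0.8, 1, 0], [0, 0, 0.5, 0], [0, 0, 0, 0], [0, 0, 0, 0]])

```text
time: 42.8
tool_pos: [0.497, -0.4038, 0.0226]
tool_rot: [0.047, 0.681, 0.731, 0.026]
contact_force: [-0.6, 0.3, 0.9]
gripper_width: 0.211
```

```bash
python3 go.py 496.6 -403.8 22 4
```

```text
t 42.8 tcp [ 497.  -403.8   22.6] psi 4.2 tilt z [ 0.104 -0.026 -0.994] F [-0.6  0.3  0.9] w 0.211
1 [[0.1, -0.4, 0.6, 0.2]]
```

Request:
step_arm(steps=[[0, 0, 1, 0], [0, 0, 0, 0], [0, 0, 0, 0], [0, 0, -4, 0], [0, 0, -10, 0], [0, 0, -20, 0], [0, 0, -28, 0], [0, 0, -28, 0]], claw=40)

```text
time: 43.6
tool_pos: [0.4851, -0.3989, 0.1102]
tool_rot: [0.042, 0.681, 0.731, 0.026]
contact_force: [0.1, -0.6, 0.3]
gripper_width: 0.399
```

Request:
step_arm(steps=[[8, 0, -14, -6], [20, 0, -8, -8], [28, 4, 0, -8], [30, 8, 0, -8], [30, 12, 0, -8], [24, 12, 0, -8], [16, 8, 0, -8], [8, 6, 0, -8]], claw=80)

```text
time: 44.4
tool_pos: [0.4433, -0.2302, 0.14]
tool_rot: [0.06, 0.187, 0.981, -0.007]
contact_force: [0.7, -0.3, 0.1]
gripper_width: 0.802
```

```bash
python3 go.py 482 -189.3 90 84.4;  python3 - <<'E'
from h import *
ims={c:grab_frame(c) for c in("top","side")}; o=[]
for c in ims:
    q=proj(c,[[.5315,-.401,.02]])[0].astype(int); off=q-[40,32]; t=cv2.resize(ims[c][0][off[1]:off[1]+64,off[0]:off[0]+80,::-1],(400,320),interpolation=cv2.INTER_CUBIC)
    wire(c,t,(531.5,-401,4),[(s*.035,0,.020,.120,.024) for s in(1,-1)],5,off); o.append(t)
cv2.imwrite("pics/s2.png",np.hstack(o))
print(fit({c:v[0] for c,v in ims.items()},OBJ["block"],(482,-189.3,84.4)))
E
```

```text
t 44.4 tcp [ 443.3 -230.2  140. ] psi 68.5 tilt z [ 0.115 -0.036 -0.993] F [ 0.7 -0.3  0.1] w 0.802
2 [[-7.0, 26.0, 26.0, -8.0], [-11.0, 25.0, 26.0, -8.0]]
{'top': array([ 502.71336177, -188.56439882,   55.80741454,   33.25641632]), 'side': array([ 482.56214568, -190.10699653,   83.79288595,   40.06707001])}
```

View pics/s2.png

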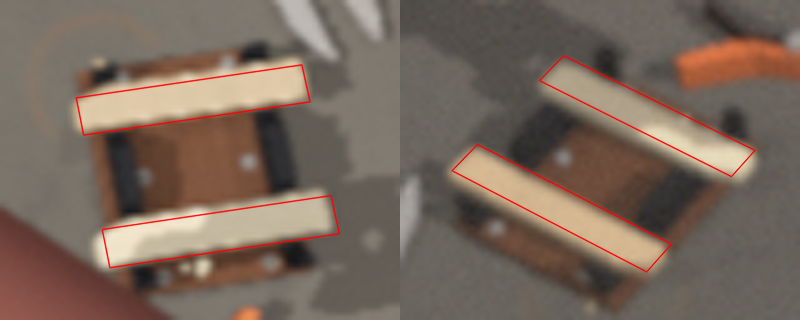

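Request:
step_arm(steps=[[-3, 10, 4, -4], [-5, 18, 12, -4], [-4, 16, 16, -4], [-3, 10, 14, -4], [-1, 5, 8, 0], [0, 2, 4, 0], [0, 0, 0, 0], [0, 0, 0, 0]])

```text
time: 45.3
tool_pos: [0.4864, -0.1828, 0.089]
tool_rot: [0.064, 0.06, 0.996, -0.019]
contact_force: [-0.2, 0.9, 0.5]
gripper_width: 0.797
```

```bash
python3 go.py 482 -189.3 50 84.4
```

```text
t 45.3 tcp [ 486.4 -182.8   89. ] psi 83.0 tilt z [ 0.124 -0.045 -0.991] F [-0.2  0.9  0.5] w 0.797
1 [[8.6, -5.9, 38.4, -1.4]]
```

Request:
step_arm(steps=[[3, -2, 8, -0.8], [3, -2, 14, -0.6], [2, -1, 16, 0], [0, 0, 12, 0], [0, 0, 6, 0], [0, 0, 3, 0], [0, 0, 0, 0], [0, 0, 0, 0]])

```text
time: 46.1
tool_pos: [0.485, -0.1924, 0.0262]
tool_rot: [0.064, 0.049, 0.997, -0.02]
contact_force: [0.2, 0.1, 1.7]
gripper_width: 0.803
```

```bash
python3 go.py 482 -189.3 4 84.4
```

```text
t 46.1 tcp [ 485.  -192.4   26.2] psi 84.3 tilt z [ 0.126 -0.046 -0.991] F [0.2 0.1 1.7] w 0.803
1 [[6.1, 3.5, 21.4, -0.1]]
```

Request:
step_arm(steps=[[2, 1, 5, 0], [2, 1.5, 7, 0], [1.5, 1, 5, 0], [0, 0, 3, 0], [0, 0, 1, 0], [0, 0, 0, 0], [0, 0, 0, 0]])

```text
time: 46.8
tool_pos: [0.4833, -0.1893, 0.004]
tool_rot: [0.065, 0.048, 0.996, -0.021]
contact_force: [-0.8, -1.0, 0.2]
gripper_width: 0.802
```

```bash
python3 go.py 482 -189.3 4 84.4
```

```text
t 46.8 tcp [ 483.3 -189.3    4. ] psi 84.3 tilt z [ 0.128 -0.048 -0.991] F [-0.8 -1.   0.2] w 0.802
1 [[1.3, -0.1, -0.2, -0.1]]
```

Request:
step_arm(steps=[[1, 0, 0, 0], [0, 0, 0, 0], [0, 0, 0, 0], [0, 0, 0, 0], [0, 0, 0, 0], [0, 0, 0, 0], [0, 0, 0, 0]], claw=0)

```text
time: 47.5
tool_pos: [0.4829, -0.1898, 0.0049]
tool_rot: [0.066, 0.049, 0.996, -0.021]
contact_force: [0.1, 0.1, 0.5]
gripper_width: 0.393
```

Request:
step_arm(steps=[[0, 0, -5, 0], [0, 0, -12, 0], [0, 0, -22, 0], [0, 0, -32, 0], [0, 0, -36, 0], [0, 0, -36, 0], [0, 0, -22, 0], [0, 0, -10, 0]])

```text
time: 48.3
tool_pos: [0.4537, -0.1774, 0.1814]
tool_rot: [0.059, 0.048, 0.997, -0.018]
contact_force: [1.0, 0.5, -3.1]
gripper_width: 0.395
```

```bash
python3 go.py 440 100 200 -4.8
```

```text
t 48.3 tcp [ 453.7 -177.4  181.4] psi 84.3 tilt z [ 0.117 -0.041 -0.992] F [ 1.   0.5 -3.1] w 0.395
11 [[3.0, 25.0, -3.0, 8.1], [7.0, 24.0, -3.0, 8.1], [10.0, 23.0, -3.0, 8.1], [13.0, 21.0, -3.0, 8.1], [16.0, 19.0, -3.0, 8.1], [19.0, 17.0, -3.0, 8.1], [21.0, 14.0, -3.0, 8.1], [23.0, 11.0, -3.0, 8.1], [24.0, 8.0, -3.0, 8.1], [25.0, 4.0, -3.0, 8.1], [25.0, 1.0, -3.0, 8.1]]
```

Request:
step_arm(steps=[[1, 8, -2, 8], [4, 16, -4, 8], [8, 24, -4, 8], [12, 28, -3, 8], [18, 28, 0, 8], [24, 26, 0, 8], [28, 22, 0, 8], [32, 18, 0, 8]])

```text
time: 49.1
tool_pos: [0.4637, 0.0402, 0.1854]
tool_rot: [0.058, 0.579, 0.813, 0.015]
contact_force: [0.5, 0.3, -3.7]
gripper_width: 0.391
```

```bash
python3 go.py 450 170 200 -4.8
```

```text
t 49.1 tcp [463.7  40.2 185.4] psi 19.4 tilt z [ 0.112 -0.043 -0.993] F [ 0.5  0.3 -3.7] w 0.391
3 [[42.0, 10.0, -7.0, 8.1], [43.0, 4.0, -7.0, 8.1], [43.0, -2.0, -7.0, 8.1]]
```

Request:
step_arm(steps=[[34, 10, 0, 8], [30, 12, 0, 8], [24, 20, 0, 8], [14, 26, 2, 0], [8, 28, 4, 0], [4, 20, 8, 0], [2, 12, 10, 0], [0, 6, 8, 0]])

```text
time: 49.9
tool_pos: [0.5801, 0.1593, 0.1526]
tool_rot: [0.049, 0.736, 0.675, 0.023]
contact_force: [0.3, 0.1, -3.2]
gripper_width: 0.39
```

```bash
python3 go.py 596 181.3 110 -4.8
```

```text
t 49.9 tcp [580.1 159.3 152.6] psi -4.8 tilt z [ 0.099 -0.041 -0.994] F [ 0.3  0.1 -3.2] w 0.39
2 [[12.0, 5.0, 22.0, -0.0], [12.0, 5.0, 22.0, -0.0]]
```

Request:
step_arm(steps=[[6, 2, 6, 0], [8, 4, 10, 0], [6, 3, 14, 0], [3, 1, 14, 0], [1, 0, 8, 0], [0, 0, 4, 0], [0, 0, 0, 0], [0, 0, 0, 0]])

```text
time: 50.7
tool_pos: [0.5945, 0.1813, 0.088]
tool_rot: [0.046, 0.736, 0.675, 0.019]
contact_force: [-0.2, -0.1, -3.9]
gripper_width: 0.394
```

```bash
python3 go.py 596 181.3 50 -4.8
python3 - <<'E'
from h import *
o=[]
for c in ("top","side"):
    im=grab_frame(c)[0]
    q=proj(c,[[.596,.181,.03]])[0].astype(int); off=q-[40,32]; t=cv2.resize(im[off[1]:off[1]+64,off[0]:off[0]+80,::-1],(400,320),interpolation=cv2.INTER_CUBIC); o.append(t)
cv2.imwrite("pics/b1.png",np.hstack(o))
E
```

```text
t 50.7 tcp [594.5 181.3  88. ] psi -4.8 tilt z [ 0.09  -0.042 -0.995] F [-0.2 -0.1 -3.9] w 0.394
1 [[1.5, -2.1, 38.0, -0.0]]
```

View pics/b1.png

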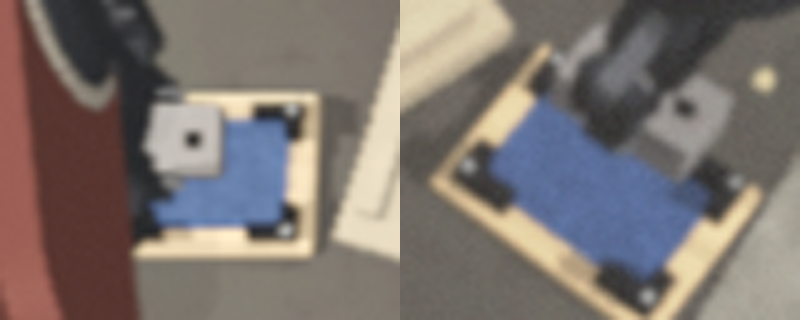

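Request:
step_arm(steps=[[0.5, 0, 6, 0], [0.5, -1, 10, 0], [0.5, -1, 13, 0], [0, 0, 12, 0], [0, 0, 7, 0], [0, 0, 3, 0], [0, 0, 0, 0], [0, 0, 0, 0]])

```text
time: 51.6
tool_pos: [0.598, 0.1804, 0.0331]
tool_rot: [0.046, 0.736, 0.675, 0.019]
contact_force: [-0.1, 0.1, -3.2]
gripper_width: 0.391
```

```bash
python3 go.py 596 181.3 20 -4.8
```

```text
t 51.6 tcp [598.  180.4  33.1] psi -4.9 tilt z [ 0.091 -0.042 -0.995] F [-0.1  0.1 -3.2] w 0.391
1 [[1.1, -3.3, 12.8, -0.1]]
```

Request:
step_arm(steps=[[0.5, -1, 4, 0], [0.5, -1, 4, 0], [0, -0.5, 3, 0], [0, 0, 2, 0], [0, 0, 1, 0], [0, 0, 0, 0], [0, 0, 0, 0]])

```text
time: 52.3
tool_pos: [0.598, 0.1815, 0.0194]
tool_rot: [0.047, 0.736, 0.675, 0.021]
contact_force: [-0.5, -0.1, -2.8]
gripper_width: 0.395
```

```bash
python3 go.py 596 181.3 17 -4.8
```

```text
t 52.3 tcp [598.  181.5  19.4] psi -4.8 tilt z [ 0.094 -0.041 -0.995] F [-0.5 -0.1 -2.8] w 0.395
1 [[-0.3, -2.2, 2.3, -0.0]]
```

Request:
step_arm(steps=[[0, -1, 1.5, 0], [0, -0.5, 1, 0], [0, 0, 1, 0], [0, 0, 0, 0], [0, 0, 0, 0]])

```text
time: 52.8
tool_pos: [0.5979, 0.1817, 0.0182]
tool_rot: [0.048, 0.736, 0.675, 0.021]
contact_force: [-1.9, 0.4, -2.0]
gripper_width: 0.393
```

```bash
python3 go.py 596 181.3 15 -4.8
```

```text
t 52.8 tcp [597.9 181.7  18.2] psi -4.8 tilt z [ 0.096 -0.042 -0.995] F [-1.9  0.4 -2. ] w 0.393
1 [[-0.4, -2.2, 3.0, -0.0]]
```

Request:
step_arm(steps=[[0, -1, 1.5, 0], [0, 0, 1, 0], [0, 0, 0, 0]])

```text
time: 53.1
tool_pos: [0.5981, 0.1817, 0.018]
tool_rot: [0.048, 0.736, 0.675, 0.022]
contact_force: [-2.2, -0.5, 1.3]
gripper_width: 0.391
```

Request:
step_arm(steps=[[0, 0, 0, 0], [0, 0, 0, 0], [0, 0, 0, 0], [0, 0, -4, 0], [0, 0, -10, 0], [0, 0, -20, 0], [0, 0, -28, 0], [0, 0, -28, 0]], claw=62)

```text
time: 53.9
tool_pos: [0.5871, 0.1851, 0.1071]
tool_rot: [0.047, 0.736, 0.675, 0.02]
contact_force: [0.2, 0.7, -0.0]
gripper_width: 0.616
```

Request:
step_arm(steps=[[0, -10, -20, 0], [0, -20, -20, 0], [0, -30, -10, 0], [0, -35, 0, 0], [0, -30, 0, 0], [0, -20, 0, 0], [0, -10, 0, 0], [0, 0, 0, 0]])

```text
time: 54.7
tool_pos: [0.4293, 0.2026, 0.1572]
tool_rot: [0.053, 0.736, 0.674, 0.031]
contact_force: [0.7, -0.5, 0.8]
gripper_width: 0.623
```

```bash
python3 go.py 400 181.3 200 -4.8
python3 - <<'E'
from h import *
ims={c:grab_frame(c) for c in ("top","side")}; rows=[]
L=[((.596,.1813),(596,181.3,-4.8),NEST),((.632,-.193),(632.3,-193.5,-9.4),[(s*.032,0,.009,.117,.0205) for s in(1,-1)]),((.5315,-.401),(531.5,-401,4),[(s*.035,0,.020,.120,.024) for s in(1,-1)])]
for c in ims:
    o=[]
    for (x,y),p,r in L:
        q=proj(c,[[x,y,.02]])[0].astype(int); off=q-[33,33]; t=cv2.resize(ims[c][0][off[1]:off[1]+66,off[0]:off[0]+66,::-1],(264,264),interpolation=cv2.INTER_CUBIC)
        if r is not NEST: wire(c,t,p,r,4,off)
        o.append(t)
    rows.append(np.hstack(o))
cv2.imwrite("pics/f1.png",np.vstack(rows))
I={c:v[0] for c,v in ims.items()}
for n,rc,x0 in [("block",[(0,0,.035,.060,.031,"v")],(596,181.3,-4.8)),("slatfar",[(0,0,.020,.120,.024,"rb")],(566.4,-398.6,4)),("slatnear",[(0,0,.020,.120,.024,"rb")],(496.6,-403.4,4)),("marker",[(0,0,.017,.090,.010,"v")],(473,-96,76))]:
    print(n,{c:np.round(v,1).tolist() for c,v in fit(I,rc,x0).items()})
E
```

```text
t 54.7 tcp [429.3 202.6 157.2] psi -4.9 tilt z [ 0.117 -0.035 -0.993] F [ 0.7 -0.5  0.8] w 0.623
2 [[-12.0, -11.0, -23.0, -0.1], [-12.0, -11.0, -23.0, -0.1]]
block {'top': [600.6, 184.9, -4.5, 33.1], 'side': [601.0, 185.4, -2.2, 34.7]}
slatfar {'top': [577.1, -399.7, -4.5, 14.4], 'side': [569.5, -398.1, 4.3, 27.1]}
slatnear {'top': [496.7, -400.2, 6.4, 7.0], 'side': [498.3, -402.2, 6.6, 13.6]}
marker {'top': [474.5, -97.6, 76.9, 71.4], 'side': [473.2, -98.6, 77.1, 58.0]}
```

View pics/f1.png

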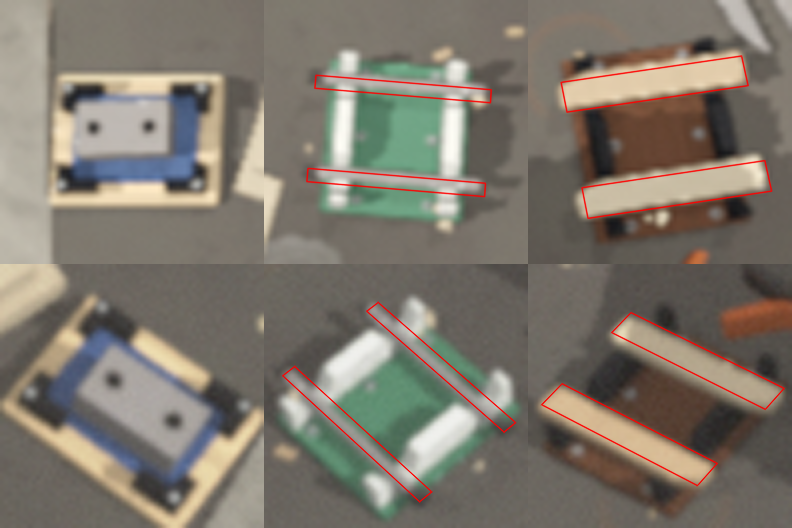

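Run:
```python
from h import *
C=np.vstack([cloud(c,grab_frame(c)[1]) for c in("top","side") for _ in range(4)])*1000
def loc(o,p,w,h):
    a=np.radians(o[2]); R=np.array([[np.cos(a),-np.sin(a)],[np.sin(a),np.cos(a)]]); q=(C[:,:2]-o[:2])@R-p
    s=C[(abs(q[:,0])<w)&(abs(q[:,1])<h)]; return round(float(np.median(s[:,2])),1)
b=np.array((600.8,185,-4))
print("block",[loc(b,(x,y),5,6) for x in(-11,11) for y in(-22,0,22)],"want 31")
for n,o,d,w in(("slat",np.array((531.5,-401,4)),35,6),("rod",np.array((632.3,-193.5,-9.4)),32,3)):
    for s in(1,-1): print(n,s,[loc(o,(s*d,y),w,7) for y in(-50,-25,0,25,50)])
job_done()
```

```text
block [31.7, 31.6, 31.5, 30.7, 30.5, 29.9] want 31
slat 1 [24.8, 24.5, 24.8, 25.1, 23.9]
slat -1 [24.7, 24.6, 24.5, 24.7, 24.2]
rod 1 [20.9, 23.1, 22.9, 22.7, 9.7]
rod -1 [22.3, 22.8, 22.6, 22.6, 21.3]
the job is handed in; nothing more can be done
```

The job is handed in at about 55 s of the 141 s allowed. The two rods are in the green rest, the two slats in the dark rest and the block in the blue nest, done in that order.

- **Block:** it lies flat and upright, with its top measured at 30 to 32 mm against 31 mm wanted. It sits about 4 to 5 mm off the nest's centre, clear of the corner angles.
- **Slats:** both are seated and level, with tops at about 24.5 mm along their length against 24 mm wanted. They look about 1 to 3 mm off centre lengthwise.
- **Rods:** both are seated in their notches and match the drawn outline of the wanted pose in both cameras. Tops read about 22.8 mm where 25 mm is the top edge; I put the shortfall down to averaging over the round surface. One reading near the blackened end of the far rod was 9.7 mm, which I took as a missed edge or dark end, since the pictures showed that rod in place.
- **Marker:** it lies within about 2 to 3 mm of its first measured position and I never touched it. The handle and look-alikes were not touched either. The highest force I saw on the tool was about 4 N.

**Disagreements:**
- The tool slowly leaned up to about 7.5° during the moves, which the step commands could not correct. Parts were therefore set down slightly tilted, but they settled level.
- The top camera's automatic fit of the far slat was off by about 11 mm and 8°. The pictures, the side camera and the depth readings all contradicted it.

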